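# Book in the returned sorting cups

### The arm

A 6-joint arm with a two-finger parallel gripper is mounted at the origin on the work surface. World frame = base frame: x ahead of the robot, y to its left, z up, the work surface at z = 0. Lengths are in m, angles in rad, forces in N, time in s.
With the tool pointing down it reaches from about 0.3 to 0.875 m from the base axis. Payload 6.4 kg.
Tool frame: the origin (TCP) lies on the front face of the gripper's body, between the roots of the fingers; the fingertips stand 73 mm ahead of it and the grasp point (between the pads) lies ctrl.pinch_z ahead of it (ctrl.pinch_z is the distance from the TCP to the grasp point, in m); z points along the fingers, x is the direction in which the jaws open and shut, and the axes are right-handed (so a half turn about z gives the same grasp; the last joint's range is limited). The gripper opens to 85 mm and grips with 20 to 120 N. Pads are 22 mm wide; open, the fingers measure 114 mm over their backs; the gripper's body (76 mm by 85 mm) begins 54 mm behind the grasp point. The pads swing forward as they close: fully open they stand 13 mm farther back than shut.
Start: joints at [0.92, 0.181, 1.607, -0, 1.354, -0.206], TCP at [0.247, 0.519, 0.304] pointing down, gripper open.
Joint ranges: [-2.99, 2.99], [-0.89, 2.07], [0.3, 2.58], [-1.14, 4.28], [0, 2.63], [-3.12, 3.12]. Speed limits (rad/s): [2.57, 2.57, 3.01, 3.14, 3.14, 3.14].

### API

Orientations are given as a unit quaternion [w, x, y, z].
In Python, from bench import ctrl gives the robot as it stands.
- The arm moves only by the tool move_arm, never from a script. Its argument "rows" is text: rows parted by semicolons, each of 7 numbers parted by spaces: the shift along the tool's x, y, z in cm, then the turn, a rotation vector about the tool's x, y, z in degrees, then the opening, from 0 (shut) to 1 (fully open). In form: x y z rx ry rz grip; .... A call has 1 to 20 rows; each row shifts and turns the commanded pose from where the row before left it, along the tool's axes as they then stand; what a row does not reach is not made up. A row lasts 1/10 s, in which the tool goes at most 50 mm and 8.59 degrees, less where a joint would pass 70% of its speed; a pose out of reach is approached as far as the arm can. A call with a gripper value outside its range is refused whole. The fingers move at their own pace and stop on an object; the grip force is fixed at half the most. Time passes only in rows, so rows that do not move let the fingers close. It gives the time, the measured TCP pose, the force and the opening at its end, in the units of the state.
- ctrl.get_obs(): the state, without advancing time (a new reading comes with each control period).
- ctrl.camera(name): name is "side" or "top"; returns a dict with "color" (400x640x3 uint8, blue, green, red), "fx", "fy", "cx", "cy" (pixels), "rvec" (rotation vector, rad) and "tvec" (3), from world to camera coordinates, as OpenCV has them. Camera axes: x right, y down, z forward; pixel columns grow to the right and rows downward; lengths in m; the calibration is good to about 2 mm. A picture is of the moment at which its call begins. There is no depth.
- ctrl.hand_in(): hands the job in, once; it reports no verdict.
Trained networks look in the newest picture that a camera, given by its name, has taken for a name from the list of things; names that differ only in an ending like _2 or _b are one class to them, and where a whole thing is asked for, a point or a joint stands for the part that bears it (a point fixed in the world has none). Each returns a list of dicts, best first, with "confidence" (0 to 1); they miss things now and then, are a little off and sometimes report something else, mostly with a low value. They report only what shows in the picture. A call takes as long as a camera call. They do not tell look-alikes from the thing itself.
- ctrl.look_for(camera, query): "bbox" ([left, top, right, bottom] in pixels, round what is visible of it).
- ctrl.trace(camera, query): "region" (400x640 bool, what is visible of it) and "bbox" ([left, top, right, bottom] in pixels, round what is visible of it).
The state is a dict: "time_s": time; "q": joint angles; "dq": joint speeds; "joint_efforts": joint torques, N m; "eef_pos": TCP position; "eef_rot": TCP orientation; "wrist_force": force on the tool from outside, world axes, zero at the start; "torque": the same for the moment, N m; "opening": opening from 0.0 (shut) to 1.0 (fully open).
Only numpy, scipy, OpenCV 4.12 (cv2) and the standard library are available. Lean on these libraries where they do the work, as an engineer would, in place of code of your own. Each camera call takes 0.05 s, during which the arm holds its last target.

### The job

Open the blue case fully so that its lid stays open by itself, and book in the sorting cups inside one at a time, in the order red, yellow, green, white (some colours may be missing): holding the cup upright, press it onto the middle of the orange tally plate until the plate is fully down, then nest it, mouth up and fully home, into the black cup of the stacking stand or onto the stack already there, before you book in the next. When all are stacked, shut the case again. Leave the tally plate empty, the stack standing straight, and the other things on the bench where they are.

Things in the scene. Friction and masses are not known exactly. Their poses are not given: they have to be found in the camera images.
- cup_red_center (a point): centre, half-way up, of the red sorting cup (may be absent): hollow, 80 mm high, open on top, rim 68 mm across outside, tapering to 57 at 36 mm above the underside, then a foot 46 to 51 across; walls 2.5; inner floor 35 above the underside, so a nested cup stands 35 mm higher. 85-170 g. Grip round the outside 10 to 20 mm below the rim. z is its axis, up to the mouth. Stands upright in the case
- cup_yellow_center (a point): centre, half-way up, of the yellow sorting cup (may be absent): hollow, 80 mm high, open on top, rim 68 mm across outside, tapering to 57 at 36 mm above the underside, then a foot 46 to 51 across; walls 2.5; inner floor 35 above the underside, so a nested cup stands 35 mm higher. 85-170 g. Grip round the outside 10 to 20 mm below the rim. z is its axis, up to the mouth. Stands upright in the case
- cup_green_center (a point): centre, half-way up, of the green sorting cup (may be absent): hollow, 80 mm high, open on top, rim 68 mm across outside, tapering to 57 at 36 mm above the underside, then a foot 46 to 51 across; walls 2.5; inner floor 35 above the underside, so a nested cup stands 35 mm higher. 85-170 g. Grip round the outside 10 to 20 mm below the rim. z is its axis, up to the mouth. Stands upright in the case
- cup_white_center (a point): centre, half-way up, of the white sorting cup (may be absent): hollow, 80 mm high, open on top, rim 68 mm across outside, tapering to 57 at 36 mm above the underside, then a foot 46 to 51 across; walls 2.5; inner floor 35 above the underside, so a nested cup stands 35 mm higher. 85-170 g. Grip round the outside 10 to 20 mm below the rim. z is its axis, up to the mouth. Stands upright in the case
- lid_handle (a point): grip point of the lid's black round knob: disc 28 mm across and 16 mm thick (from 8 mm below to 8 mm above this point along the knob's axis) on a 12 mm stem. With the lid shut the point is 35 mm above the lid's upper face, 30 mm in from the free edge, mid-way along it, 170 mm from the hinge line
- lid_hinge (a point): middle of the hinge line of the blue lid (lid 200 x 280 mm, 8 mm thick, 250 g), on the rim of the case, 100 mm above the table; on the long side nearest the table's left edge. Its y axis lies along the hinge line, its x axis points from the knob side to the hinge side when the lid is shut (it turns with the lid)
- lid (a joint): lid angle in rad: 0 shut, 1.75 fully open against its stop. Free hinge: the lid falls shut below about 1.5 and falls open to the stop and rests there beyond about 1.6 (it rests at 1.75)
- case: blue open-topped case, fixed, 200 x 280 x 100 mm, walls and floor 5 mm thick; origin at the centre of its underside; x points to the hinge side (200 mm), y along the hinge (280 mm). The cups stand inside in two rows of two, about 90 mm apart along x and 124 mm apart along y: more finger room along y
- stand: stacking stand, loose, 0.9 kg: steel foot disc 120 mm across and 12 mm thick, carrying a black cup of the same shape as the sorting cups (its rim 92 mm above the table); origin at the centre of its underside
- stand_floor (a point): centre of the inner floor of the stand's black cup, 47 mm above the table; the first sorting cup's underside rests here (its centre then 40 mm above this point)
- tally_top (a point): centre of the upper face of the tally plate (moves with it), an orange round sprung plate 90 mm across with a black rubber spot in the middle, on a fixed grey round housing 112 mm across; 50 mm above the table at rest
- tally (a joint): how far the tally plate is pressed down, in m: 0 at rest, 0.012 fully down (against a stop); a spring pushes it back: about 4 N to start, 12 N fully down
- wrench: bystander, leave alone: steel wrench lying flat; origin near its middle
- screwdriver: bystander, leave alone: screwdriver lying flat; origin near its middle
- rotor: bystander, leave alone: dark steel motor rotor standing up, 48 mm across, 92 mm high; origin at the middle of its underside
- coil: bystander, leave alone: copper coil ring, 84 mm across, 28 mm high; origin at the middle of its underside
- mug: bystander, leave alone: white mug, 80 mm across, 95 mm high; origin at the middle of its underside
Mind the look-alikes: they are no part of the job. What is shaped like the stand but brown, pink or turquoise is not meant.

How it is judged:
By the outcome, as a careful person would: the job done as asked, in the order asked, and still so for the second after the job is handed in, with the robot touching nothing.
Of cup_red, cup_yellow, cup_green, cup_white only 3 to 4 are there at a start; the rules pass over those that are not, and their reading is None.
At some moment in a run one of stand may be knocked a few centimetres aside while the robot is not near it.
Once in a run the grip may slacken for a moment while it holds something.
It also fails if it takes over 210 s, if anything falls off the work surface, if the arm or the gripper's body presses on something with over 40 N, if the wrist force passes 120 N, or if a joint passes its speed limit or range.

## Working session

There is one attempt and no reset: what is moved stays moved. The work goes in short steps, Python scripts to look and compute and a tool call to move; the robot and the scene stay as the last step left them, time stands still between calls to the robot, and variables do not carry over. Pictures are saved under pics/ and viewed, and the job is handed in when it is done.

Besides the shell and the picture viewer there is one more tool, called after "Call:" as name(argument=value, ...), one argument or row to a line, values as JSON. move_arm: Moves the arm, as the interface text tells. Its arguments: {"type":"object","properties":{"rows":{"type":"string"}},"required":["rows"]}

```bash
ls; mkdir -p pics; python3 - <<'E'
from bench import ctrl
import cv2
print(ctrl.pinch_z); o=ctrl.get_obs(); print(o)
for n in ("side","top"):
    c=ctrl.camera(n); cv2.imwrite(f"pics/{n}0.png",c["color"]); print({k:v for k,v in c.items() if k!="color"})
E
```

```text
pics
0.0539
{'time_s': 0.0, 'q': array([ 9.19687178e-01,  1.81563356e-01,  1.60798343e+00,  1.77142103e-06,
        1.35378022e+00, -2.06263336e-01]), 'dq': array([ 8.68984939e-04,  4.36742287e-05, -8.76710942e-04,  3.80111919e-04,
       -2.86176339e-04, -2.00129809e-04]), 'joint_efforts': array([-1.19263546e-03, -4.44884598e+01, -3.51331758e+01, -5.45230687e-04,
        9.41390317e-03,  3.48353922e-06]), 'eef_pos': array([0.24714259, 0.51872083, 0.30298336]), 'eef_rot': array([ 3.02003229e-04,  8.45670732e-01,  5.33704282e-01, -8.12889333e-04]), 'wrist_force': array([-0.66563149, -0.07725439, -0.2245656 ]), 'torque': array([-0.0256205 , -0.00735727,  0.00604524]), 'opening': 1.001998919910309}
{'fx': 462.9306227659543, 'fy': 462.9306227659543, 'cx': 319.4288321036983, 'cy': 205.99722151236003, 'rvec': array([ 1.98476962, -0.80525734,  0.47577876]), 'tvec': array([-0.47075933,  0.22152931,  1.04364809])}
{'fx': 366.14988071237866, 'fy': 366.14988071237866, 'cx': 317.5343917353097, 'cy': 198.17397480499454, 'rvec': array([ 2.11140106, -2.09214996,  0.2404028 ]), 'tvec': array([-0.15720739,  0.516813  ,  1.11377073])}
```

View pics/side0.png

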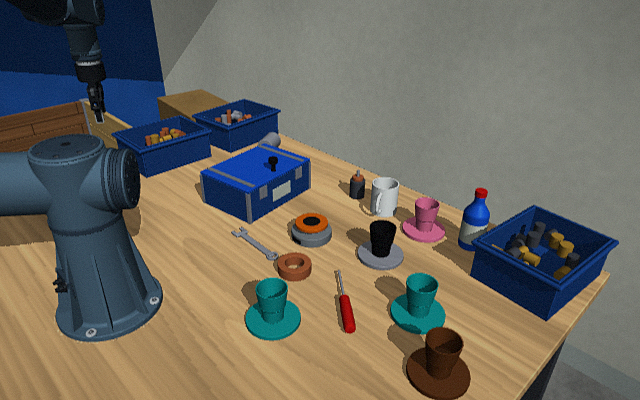

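View pics/top0.png

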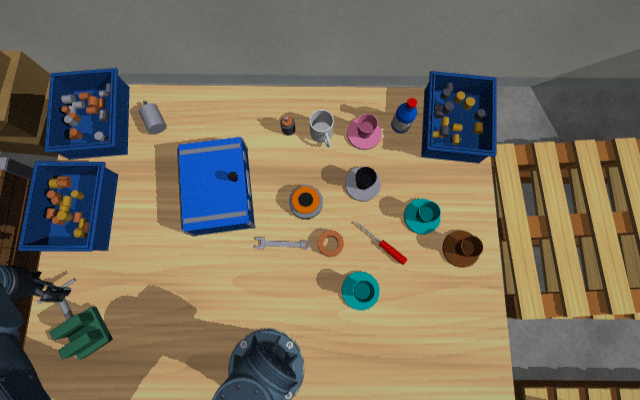

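The only black-cupped stand is at top (362,182) / side (382,240). The pink (365,128), turquoise (425,213 and 360,290) and brown (463,247) ones are look-alikes. The case knob is at top (232,177) / side (272,160), and the tally at top (306,200).

```bash
cat > h.py <<'E'
from bench import ctrl
import numpy as np, cv2
from scipy.spatial.transform import Rotation as R
def cam(n):
    c=ctrl.camera(n); c["R"]=cv2.Rodrigues(c["rvec"])[0]; c["K"]=np.array([[c["fx"],0,c["cx"]],[0,c["fy"],c["cy"]],[0,0,1]]); c["C"]=-c["R"].T@c["tvec"]; return c
def ray(c,uv):
    d=c["R"].T@np.linalg.inv(c["K"])@np.array([uv[0],uv[1],1.]); return c["C"],d/np.linalg.norm(d)
def onz(c,uv,z):
    C,d=ray(c,uv); return C+d*(z-C[2])/d[2]
def tri(cs,uvs):
    A=np.zeros((3,3));b=np.zeros(3)
    for c,uv in zip(cs,uvs):
        C,d=ray(c,uv);P=np.eye(3)-np.outer(d,d);A+=P;b+=P@C
    return np.linalg.solve(A,b)
def proj(c,p):
    p=np.atleast_2d(p).astype(float); q=(c["R"]@p.T).T+c["tvec"]; q=(c["K"]@q.T).T; return q[:,:2]/q[:,2:]
def rotm(o=None):
    o=o or ctrl.get_obs(); w,x,y,z=o["eef_rot"]; return R.from_quat([x,y,z,w])
def totool(dp,o=None):
    return rotm(o).inv().apply(dp)*100
def crop(c,u0,v0,u1,v1,name,s=4):
    im=cv2.resize(c["color"][v0:v1,u0:u1],None,fx=s,fy=s,interpolation=cv2.INTER_CUBIC); cv2.imwrite(f"pics/{name}.png",im)
E
cat > m.py <<'E'
from h import *
T=cam("top");S=cam("side")
print("C",T["C"],S["C"])
def best(camn,q):
    r=ctrl.trace(camn,q)
    return [(round(x["confidence"],2),[round(float(b)) for b in x["bbox"]],cv2.moments(x["region"].astype(np.uint8)) ) for x in r[:6]]
for q in ["lid_handle","lid","case","tally_top","stand","wrench","screwdriver","coil","mug","rotor"]:
    for n in ("top","side"):
        for cf,bb,m in best(n,q): print(q,n,cf,bb,(round(m["m10"]/max(m["m00"],1),1),round(m["m01"]/max(m["m00"],1),1)),m["m00"])
crop(T,170,125,270,245,"t_case",5); crop(S,195,135,320,225,"s_case",6)
crop(T,280,155,400,225,"t_st",6); crop(S,280,200,420,280,"s_st",5)
E
python3 m.py
```

```text
C [ 0.2545245  -0.15252862  1.20176843] [-0.22246165 -0.88334711  0.72807939]
lid_handle top 0.82 [180, 135, 252, 233] (212.2, 184.1) 5708.0
lid_handle side 0.62 [200, 143, 310, 191] (254.5, 166.5) 2703.0
lid top 0.55 [176, 137, 250, 233] (212.5, 184.2) 5653.0
lid side 0.55 [198, 141, 313, 192] (254.9, 166.6) 2824.0
case top 0.71 [180, 138, 249, 233] (212.4, 184.3) 5723.0
case top 0.66 [179, 138, 254, 237] (214.5, 186.7) 6638.0
case side 0.92 [201, 143, 311, 223] (254.9, 180.9) 5834.0
case side 0.35 [296, 210, 329, 235] (310.9, 222.0) 551.0
tally_top top 0.65 [292, 187, 320, 213] (305.1, 200.0) 605.0
tally_top side 0.64 [296, 211, 329, 230] (311.2, 222.0) 528.0
stand top 0.92 [344, 167, 379, 201] (362.3, 183.9) 989.0
stand top 0.67 [340, 274, 380, 314] (360.1, 290.6) 1154.0
stand top 0.64 [347, 116, 385, 152] (364.0, 132.4) 989.0
stand top 0.56 [401, 195, 438, 235] (421.9, 216.2) 1083.0
stand side 0.85 [356, 218, 403, 273] (380.8, 246.5) 1650.0
stand side 0.82 [248, 275, 304, 342] (272.4, 310.7) 2472.0
stand side 0.77 [408, 324, 473, 398] (439.1, 365.5) 3416.0
stand side 0.69 [389, 2
[... 277 characters left out ...]
crewdriver top 0.36 [320, 230, 345, 255] (329.9, 243.5) 359.0
screwdriver side 0.77 [338, 275, 355, 333] (345.9, 308.8) 465.0
screwdriver side 0.71 [279, 252, 309, 283] (294.1, 266.0) 792.0
coil top 0.71 [320, 228, 343, 257] (330.7, 243.4) 391.0
coil side 0.63 [280, 252, 309, 286] (294.0, 265.9) 774.0
mug top 0.73 [283, 118, 298, 138] (287.7, 125.6) 225.0
mug side 0.76 [368, 174, 399, 219] (384.1, 196.5) 1009.0
mug side 0.47 [298, 208, 326, 238] (310.9, 222.1) 567.0
mug side 0.43 [358, 216, 403, 271] (380.9, 246.7) 1638.0
rotor top 0.67 [281, 116, 296, 136] (287.6, 125.7) 224.0
rotor top 0.57 [180, 139, 250, 235] (212.2, 184.2) 5624.0
rotor side 0.63 [350, 170, 367, 198] (357.0, 185.6) 358.0
```

View pics/t_case.png

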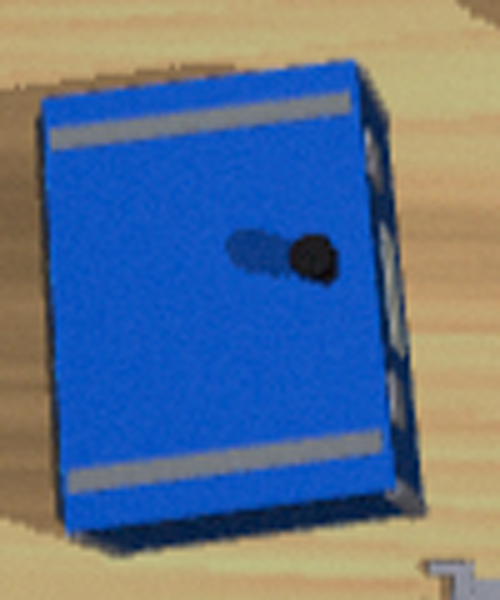

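View pics/s_case.png

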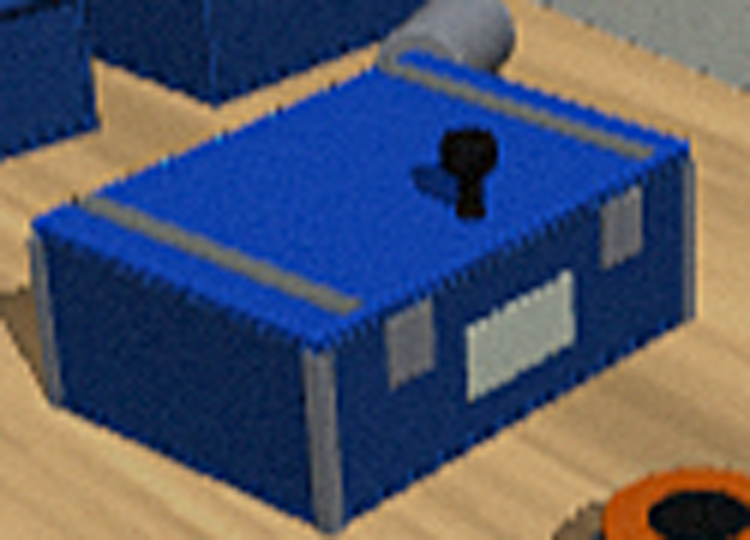

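View pics/t_st.png

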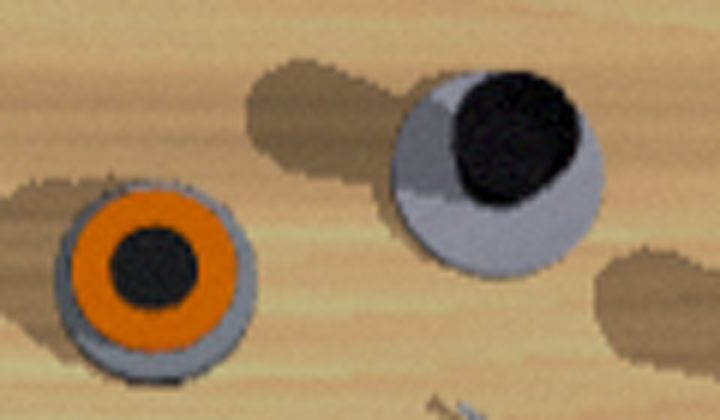

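View pics/s_st.png

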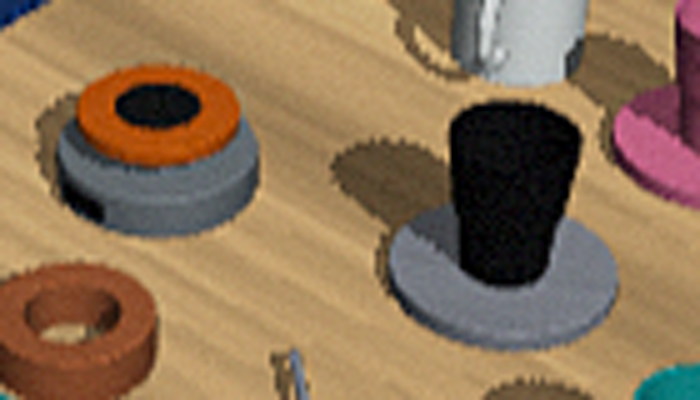

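```bash
cat > m2.py <<'E'
from h import *
from scipy.optimize import least_squares
T=cam("top");S=cam("side")
tc=np.array([[178.2,145],[241,137.2],[249,223],[183,231.6]]); sc=np.array([[260.8,144.2],[310,159.2],[248,192.5],[200.8,172]])
for z in (0.108,):
  for a,b in zip(tc,sc): print(onz(T,a,z).round(4),onz(S,b,z).round(4),tri([T,S],[a,b]).round(4))
loc=np.array([[.1,1],[-.1,1],[-.1,-1],[.1,-1]])*[1,.14]
def pts(p):
    c,s=np.cos(p[2]),np.sin(p[2]); M=np.array([[c,-s],[s,c]])
    return np.c_[loc2@M.T+p[:2],np.full(4,.108)]
for sg in (1,-1):
    loc2=loc*[1,sg]
    f=lambda p: np.r_[(proj(T,pts(p))-tc).ravel(),(proj(S,pts(p))-sc).ravel()]
    best=min((least_squares(f,[.5,.15,y]) for y in (0,1.57,3.14,-1.57)),key=lambda r:r.cost)
    print(sg,best.x,best.cost); 
    if sg==-1 or 1: print(f(best.x).round(1))
print("knob",tri([T,S],[(232.6,176.4),(273.2,160.3)]),onz(T,(232.6,176.4),.151),onz(S,(273.2,160.3),.143))
print("tally",onz(T,(305.6,199.8),.05),onz(S,(311.8,221.2),.05),tri([T,S],[(305.6,199.8),(311.8,221.2)]))
print("stand disc",onz(T,(363,184),.012),"rim",onz(T,(366.2,178),.092),onz(S,(383,225.6),.092))
E
python3 m2.py
```

```text
[0.6757 0.2907 0.108 ] [0.6625 0.286  0.108 ] [0.6745 0.2952 0.1022]
[0.704  0.0932 0.108 ] [0.7014 0.0855 0.108 ] [0.7072 0.0935 0.1032]
[0.4281 0.0536 0.108 ] [0.4267 0.0447 0.108 ] [0.4306 0.0535 0.1028]
[0.4002 0.2502 0.108 ] [0.4011 0.2421 0.108 ] [0.4028 0.2502 0.1044]
1 [0.55578363 0.17661276 4.0898639 ] 12273.935323735119
[ 86.5  20.2 -25.5  -7.2 -92.2 -24.2  24.    5.7  43.8  31.3 -13.  -10.7
 -37.  -39.6   7.1   9.2]
-1 [0.55204617 0.1705101  1.72419127] 7.623497078201559
[-0.   0.2  0.1 -0.5  1.1 -0.3  0.7  0.6  2.1 -1.4 -0.7 -1.1 -0.6 -1.
 -1.8 -0.4]
knob [0.5652093  0.10327754 0.14122316] [0.56131756 0.10161896 0.151     ] [0.56397961 0.09975189 0.143     ]
tally [ 0.51456892 -0.11403072  0.05      ] [ 0.51576601 -0.11685033  0.05      ] [ 0.51594096 -0.11478987  0.0486883 ]
stand disc [ 0.57947551 -0.30504574  0.012     ] rim [ 0.57730662 -0.30524939  0.092     ] [ 0.58631124 -0.30290809  0.092     ]
```

Call:
move_arm(
  rows="-1.6 3.1 0.3 0 0 0 1;-1.6 3.1 0.3 0 0 0 1;-1.6 3.1 0.3 0 0 0 1;-1.6 3.1 0.3 0 0 0 1;-1.6 3.1 0.3 0 0 0 1;-1.6 3.1 0.3 0 0 0 1;-1.6 3.1 0.3 0 0 0 1;-1.6 3.1 0.3 0 0 0 1;-1.6 3.1 0.3 0 0 0 1;-1.6 3.1 0.3 0 0 0 1;-1.6 3.1 0.3 0 0 0 1;-1.6 3.1 0.3 0 0 0 1;-1.6 3.1 0.3 0 0 0 1;-1.6 3.1 0.3 0 0 0 1;-1.6 3.1 0.3 0 0 0 1;0 0 0 0 0 8 1;0 0 0 0 0 8 1;0 0 0 0 0 8 1;0 0 0 0 0 8 1;0 0 0 0 0 8 1",
)

```text
time_s: 3.3
eef_pos: [0.5639, 0.1023, 0.2588]
eef_rot: [-0.0, 0.978, 0.209, -0.0]
wrist_force: [-0.4, -0.3, 0.8]
opening: 1.001
```

Call:
move_arm(
  rows="0 0 0 0 0 7.7 1;0 0 0 0 0 7.6 1;0 0 1.2 0 0 0 1;0 0 1.2 0 0 0 1;0 0 1.2 0 0 0 1;0 0 1.2 0 0 0 1;0 0 1.2 0 0 0 1;0 0 0 0 0 0 1;0 0 0 0 0 0 0;0 0 0 0 0 0 0;0 0 0 0 0 0 0;0 0 0 0 0 0 0;0 0 0 0 0 0 0;0 0 0 0 0 0 0;0 0 0 0 0 0 0",
)

```text
time_s: 4.8
eef_pos: [0.5644, 0.1024, 0.1998]
eef_rot: [0.0, 0.997, 0.08, 0.001]
wrist_force: [-1.6, -0.8, 5.3]
opening: 0.299
```

```bash
python3 - <<'E'
from h import *
T=cam("top");S=cam("side"); crop(T,170,105,290,245,"t1",4); crop(S,195,75,320,225,"s1",4)
cv2.imwrite("pics/c1.png",np.hstack([cv2.imread("pics/t1.png")[:560],cv2.imread("pics/s1.png")[:560,:]])[:, :980]); o=ctrl.get_obs(); print(o["opening"],o["wrist_force"],ctrl.pinch_z,o["q"])
E
```

```text
0.3005548966709509 [-1.05664663  0.48876433  5.34152349] 0.0539 [-2.74331525e-02  2.90660979e-01  1.69844899e+00  3.70168413e-05
  1.15090201e+00 -1.88311009e-01]
```

View pics/s1.png

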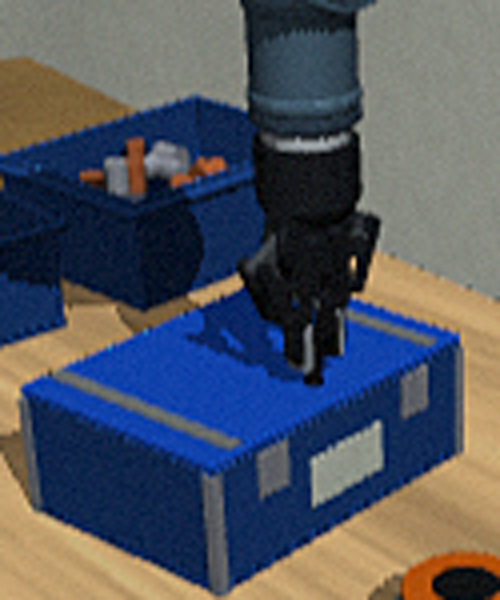

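```bash
cat > arc.py <<'E'
import numpy as np
def rows(th0,th1,n,k,grip,off=0.0539):
    out=[]
    th=np.linspace(th0,th1,n+1)
    def tcp(t):
        kn=np.array([-.17*np.cos(t)+.043*np.sin(t),.17*np.sin(t)+.043*np.cos(t)])
        p=k*t; return kn+off*np.array([np.sin(p),np.cos(p)])
    for a,b in zip(th[:-1],th[1:]):
        d=tcp(b)-tcp(a); p=k*a
        ty=np.array([-np.cos(p),np.sin(p)]); tz=np.array([-np.sin(p),-np.cos(p)])
        out.append("0 %.2f %.2f %.2f 0 0 %g"%(100*d@ty,100*d@tz,-np.degrees(k*(b-a)),grip))
    print(";".join(out))
if __name__=="__main__":
    rows(0,.84,15,.3,0); rows(.84,1.68,15,.3,0)
E
python3 arc.py
```

```text
0 -0.36 -0.94 -0.96 0 0 0;0 -0.39 -0.93 -0.96 0 0 0;0 -0.43 -0.92 -0.96 0 0 0;0 -0.47 -0.91 -0.96 0 0 0;0 -0.50 -0.89 -0.96 0 0 0;0 -0.54 -0.87 -0.96 0 0 0;0 -0.57 -0.86 -0.96 0 0 0;0 -0.60 -0.84 -0.96 0 0 0;0 -0.64 -0.82 -0.96 0 0 0;0 -0.67 -0.79 -0.96 0 0 0;0 -0.70 -0.77 -0.96 0 0 0;0 -0.73 -0.75 -0.96 0 0 0;0 -0.76 -0.72 -0.96 0 0 0;0 -0.78 -0.69 -0.96 0 0 0;0 -0.81 -0.67 -0.96 0 0 0
0 -0.84 -0.64 -0.96 0 0 0;0 -0.86 -0.61 -0.96 0 0 0;0 -0.88 -0.58 -0.96 0 0 0;0 -0.91 -0.55 -0.96 0 0 0;0 -0.93 -0.51 -0.96 0 0 0;0 -0.95 -0.48 -0.96 0 0 0;0 -0.97 -0.45 -0.96 0 0 0;0 -0.98 -0.41 -0.96 0 0 0;0 -1.00 -0.38 -0.96 0 0 0;0 -1.01 -0.34 -0.96 0 0 0;0 -1.02 -0.30 -0.96 0 0 0;0 -1.04 -0.27 -0.96 0 0 0;0 -1.05 -0.23 -0.96 0 0 0;0 -1.05 -0.19 -0.96 0 0 0;0 -1.06 -0.15 -0.96 0 0 0
```

Call:
move_arm(
  rows="0 -0.36 -0.94 -1 0 0 0;0 -0.39 -0.93 -1 0 0 0;0 -0.43 -0.92 -1 0 0 0;0 -0.47 -0.91 -1 0 0 0;0 -0.5 -0.89 -1 0 0 0;0 -0.54 -0.87 -1 0 0 0;0 -0.57 -0.86 -1 0 0 0;0 -0.6 -0.84 -1 0 0 0",
)

```text
time_s: 5.7
eef_pos: [0.5579, 0.1449, 0.2684]
eef_rot: [0.07, 0.994, 0.08, 0.007]
wrist_force: [8.3, 1.6, -4.5]
opening: 0.301
```

Call:
move_arm(
  rows="0 -0.64 -0.82 -1 0 0 0;0 -0.67 -0.79 -1 0 0 0;0 -0.7 -0.77 -1 0 0 0;0 -0.73 -0.75 -1 0 0 0;0 -0.76 -0.72 -1 0 0 0;0 -0.78 -0.69 -1 0 0 0;0 -0.81 -0.67 -1 0 0 0;0 -0.84 -0.64 -1 0 0 0;0 -0.86 -0.61 -1 0 0 0;0 -0.88 -0.58 -1 0 0 0;0 -0.91 -0.55 -1 0 0 0",
)

```text
time_s: 6.8
eef_pos: [0.5432, 0.2433, 0.3237]
eef_rot: [0.166, 0.983, 0.079, 0.017]
wrist_force: [12.4, -0.4, -1.2]
opening: 0.3
```

```bash
python3 - <<'E'
from h import *
S=cam("side"); crop(S,175,55,325,225,"s2",4); print(ctrl.get_obs()["wrist_force"])
E
```

```text
[10.39484539 -0.18817435  2.30205149]
```

View pics/s2.png

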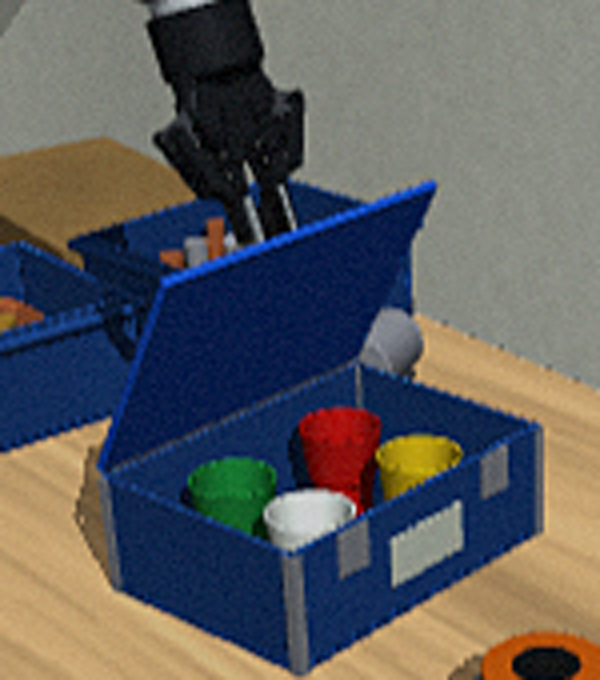

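Call:
move_arm(
  rows="0.05 -0.93 -0.51 -1 0 0 0;0.05 -0.95 -0.48 -1 0 0 0;0.05 -0.97 -0.45 -1 0 0 0;0.05 -0.98 -0.41 -1 0 0 0;0.05 -1 -0.38 -1 0 0 0;0 -1.01 -0.34 -1 0 0 0;0 -1.02 -0.3 -1 0 0 0;0 -1.04 -0.27 -1 0 0 0;0 -1.05 -0.23 -1 0 0 0;0 -1.05 -0.19 -1 0 0 0;0 -1.06 -0.15 -1 0 0 0;0 0 0 0 0 0 0",
)

```text
time_s: 8.05
eef_pos: [0.5263, 0.3594, 0.3144]
eef_rot: [0.258, 0.963, 0.078, 0.025]
wrist_force: [4.2, 1.9, 12.6]
opening: 0.298
```

```bash
python3 - <<'E'
from h import *
S=cam("side"); crop(S,155,55,305,225,"s3",4); print(ctrl.get_obs()["wrist_force"])
E
```

```text
[ 4.38619518  3.25347916 10.284386  ]
```

View pics/s3.png

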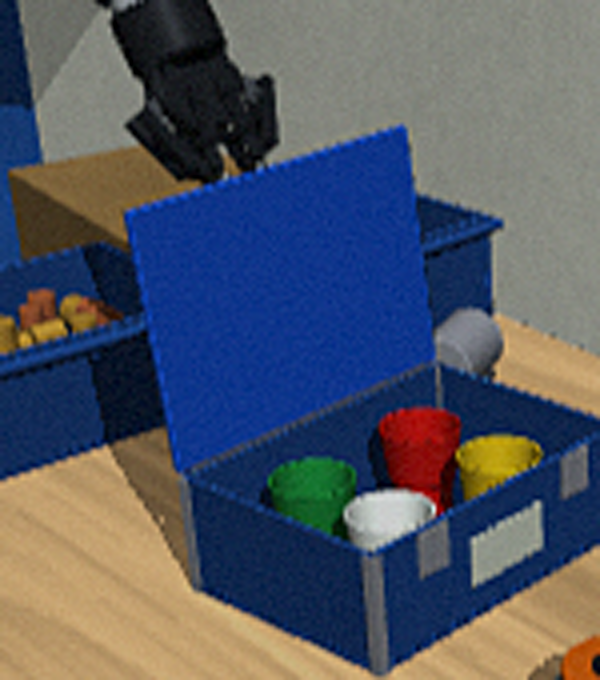

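Call:
move_arm(
  rows="0 -0.5 -0.1 0 0 0 0;0 -0.4 -0.1 0 0 0 0;0 0 0 0 0 0 0;0 0 0 0 0 0 1;0 0 0 0 0 0 1;0 0 0 0 0 0 1;0 0 0 0 0 0 1;0 0 0 0 0 0 1;0 0 -1 0 0 0 1;0 0 -2 0 0 0 1;0 0 -3 0 0 0 1;0 0 -3 0 0 0 1;0 0 -3 0 0 0 1",
)

```text
time_s: 9.4
eef_pos: [0.5137, 0.4259, 0.4138]
eef_rot: [0.258, 0.963, 0.078, 0.021]
wrist_force: [0.7, 1.0, -0.5]
opening: 0.996
```

```bash
python3 - <<'E'
from h import *
T=cam("top");S=cam("side"); cv2.imwrite("pics/s4.png",S["color"]); crop(T,140,105,280,245,"t4",4); print(ctrl.get_obs()["wrist_force"],ctrl.get_obs()["q"])
E
```

```text
[-0.16048983 -0.08156442  0.76138852] [ 0.67777284  0.49996198  1.03430023 -0.46903971  1.84479792  0.44278149]
```

View pics/s4.png

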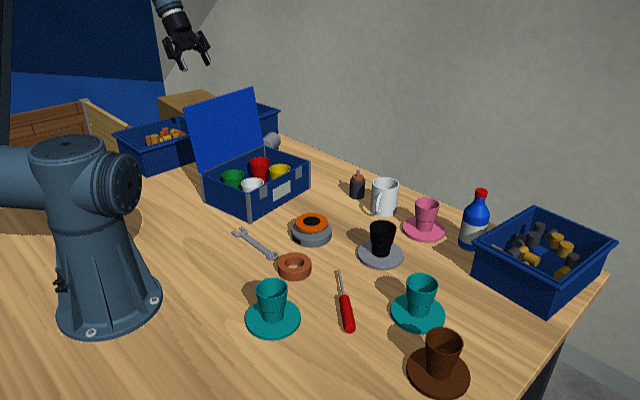

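View pics/t4.png

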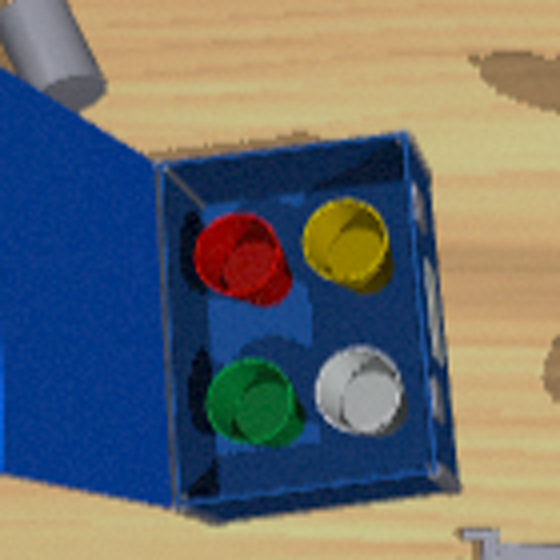

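```bash
cat >> h.py <<'E'
from scipy.optimize import minimize
CUP=[(0,.0255),(.036,.0285),(.08,.034)]   # z, radius
def circ(x,y,z,r,n=48):
    a=np.linspace(0,2*np.pi,n,endpoint=False); return np.c_[x+r*np.cos(a),y+r*np.sin(a),np.full(n,z)]
def hullmask(c,x,y,z0,prof,s=4,box=None):
    P=np.vstack([circ(x,y,z0+z,r) for z,r in prof]); uv=proj(c,P)
    u0,v0,u1,v1=box; q=((uv-[u0,v0]+0.5)*s*16).astype(np.int32)
    m=np.zeros(((v1-v0)*s,(u1-u0)*s),np.uint8); cv2.fillConvexPoly(m,cv2.convexHull(q),1,shift=4); return m
def colmask(c,col,box):
    u0,v0,u1,v1=box; im=c["color"][v0:v1,u0:u1]; im=cv2.resize(im,None,fx=4,fy=4,interpolation=cv2.INTER_LINEAR).astype(int)
    b,g,r=im[...,0],im[...,1],im[...,2]
    if col=="red": return (r>90)&(g<60)&(b<60)
    if col=="yellow": return (r>90)&(g>70)&(b<70)&(r-b>70)
    if col=="green": return (g>r+25)&(g>b+15)
    if col=="white": return (r>120)&(abs(r-b)<50)&(abs(g-r)<30)
    if col=="black": return (r<45)&(g<45)&(b<45)
    if col=="orange": return (r>130)&(g<140)&(b<60)
def keepnear(m,uv,box):
    n,l=cv2.connectedComponents(m.astype(np.uint8)); 
    p=((np.array(uv)-box[:2])*4).astype(int); ys,xs=np.nonzero(m); i=np.argmin((xs-p[0])**2+(ys-p[1])**2); return l==l[ys[i],xs[i]]
def fitcup(cs,col,x,y,z0,prof=CUP,pad=14,fill=True):
    its=[]
    for c in cs:
        uv=proj(c,np.array([[x,y,z0+.04]]))[0]; P=proj(c,np.vstack([circ(x,y,z0+z,r) for z,r in prof]))
        lo=np.floor(P.min(0)).astype(int)-pad; hi=np.ceil(P.max(0)).astype(int)+pad
        box=(max(lo[0],0),max(lo[1],0),min(hi[0],640),min(hi[1],400)); m=keepnear(colmask(c,col,box),uv,box)
        m=m.astype(np.uint8)
        if fill:
            cn,_=cv2.findContours(m,cv2.RETR_EXTERNAL,cv2.CHAIN_APPROX_NONE); cv2.drawContours(m,cn,-1,1,-1)
        its.append((c,box,m>0))
    def cost(p):
        t=0
        for c,box,m in its:
            h=hullmask(c,p[0],p[1],z0,prof,4,box)>0; t+=1-(h&m).sum()/(h|m).sum()
        return t/len(its)
    b=minimize(cost,[x,y],method="Nelder-Mead",options=dict(initial_simplex=[[x,y],[x+.01,y],[x,y+.01]],xatol=2e-4,fatol=1e-4))
    return b.x,b.fun
E
cat > m3.py <<'E'
from h import *
T=cam("top");S=cam("side")
e=np.array([-.153,.988]);f=np.array([-.988,-.153]);c0=np.array([.552,.1705])
for col,uv,sx,sy in [("red",(240,256),1,-1),("yellow",(345,241),-1,-1),("green",(251,402),1,1),("white",(359,391),-1,1)]:
    p=onz(T,(uv[0]/4+140,uv[1]/4+105),.085)[:2]; n=c0+.045*sx*e+.062*sy*f
    print(col,"rim",p.round(4),"nominal",n.round(4),"fit",fitcup([T],col,n[0],n[1],.005))
for cs in ([T],[S],[T,S]):
    print("stand",fitcup(cs,"black",.579,-.304,.012),"tally",fitcup(cs,"orange",.515,-.115,.05,[(0,.045),(-.005,.045)]))
E
python3 m3.py
```

```text
red rim [0.6041 0.2229] nominal [0.6064 0.2244] fit (array([0.60830156, 0.22784462]), np.float64(0.12843163903234578))
yellow rim [0.6174 0.1401] nominal [0.6201 0.1355] fit (array([0.6208973 , 0.14235194]), np.float64(0.21167259786476866))
green rim [0.4855 0.2047] nominal [0.4839 0.2055] fit (array([0.48912807, 0.20946887]), np.float64(0.11115646258503398))
white rim [0.495  0.1212] nominal [0.4976 0.1166] fit (array([0.49838023, 0.12350629]), np.float64(0.30162379652248883))
stand (array([ 0.58307593, -0.30298193]), np.float64(0.1748199279711885)) tally (array([ 0.51603784, -0.11177712]), np.float64(0.045607935371714925))
stand (array([ 0.58766751, -0.30054025]), np.float64(0.12020143044810971)) tally (array([ 0.51498749, -0.11507672]), np.float64(0.053436018957345954))
stand (array([ 0.58635941, -0.30221992]), np.float64(0.14852100409131036)) tally (array([ 0.51677845, -0.11316122]), np.float64(0.06420997685729246))
```

```bash
cat > ov.py <<'E'
from h import *
def overlay(c,cups,box,name,s=6):
    u0,v0,u1,v1=box; im=cv2.resize(c["color"][v0:v1,u0:u1],None,fx=s,fy=s,interpolation=cv2.INTER_CUBIC)
    for x,y,z0,prof,col in cups:
        for z,r in prof:
            q=((proj(c,circ(x,y,z0+z,r))-[u0,v0]+0.5)*s).astype(np.int32); cv2.polylines(im,[q],True,col,1)
    cv2.imwrite(f"pics/{name}.png",im)
E
cat > m4.py <<'E'
from ov import *
T=cam("top");S=cam("side")
R3=[(.0,.023),(.08,.034)]
cups=[(.6064,.2244,.005,R3,(255,255,255)),(.6201,.1355,.005,R3,(255,255,255)),(.4839,.2055,.005,R3,(255,255,255)),(.4976,.1166,.005,R3,(0,0,0))]
overlay(T,cups,(180,135,255,235),"o_t"); overlay(S,cups,(200,140,315,225),"o_s",6)
st=[(.583,-.303,.012,R3,(255,255,255)),(.583,-.303,0,[(.012,.06)],(0,0,255)),(.515,-.1145,.05,[(0,.045)],(255,255,255))]
overlay(T,st,(285,155,390,220),"o_t2",7); overlay(S,st,(285,205,410,275),"o_s2",6)
E
python3 m4.py
```

```text
(no output)
```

View pics/o_t.png

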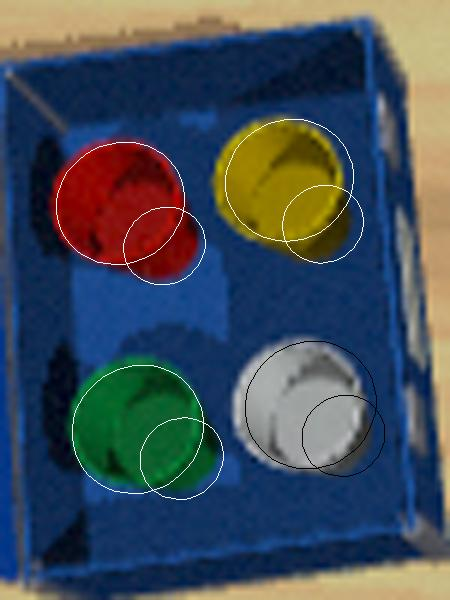

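View pics/o_s.png

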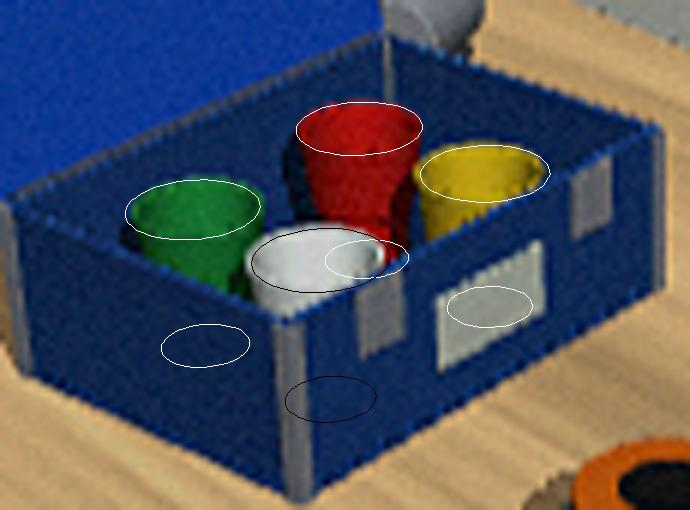

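View pics/o_t2.png

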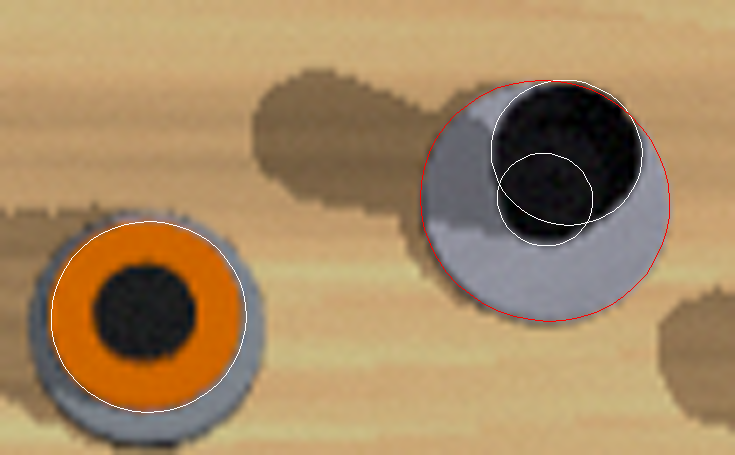

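View pics/o_s2.png

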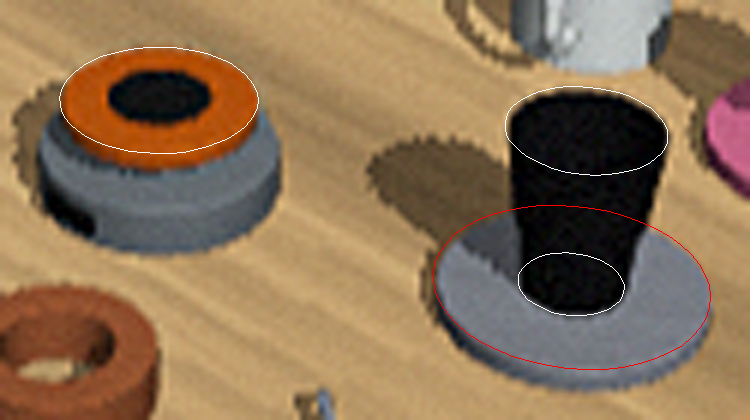

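```bash
cat > plan.py <<'E'
from h import *
import sys
def down(yaw): # tool down, tool x at world yaw (deg)
    a=np.radians(yaw)/2; return R.from_quat([np.cos(a),np.sin(a),0,0])
def to(p,yaw=None,o=None):
    o=o or ctrl.get_obs(); r=rotm(o); d=r.inv().apply(np.array(p)-o["eef_pos"])*100
    print("shift cm (tool now):",d.round(2),"dist",np.linalg.norm(d).round(1))
    if yaw is not None: print("turn deg:",np.degrees((r.inv()*down(yaw)).as_rotvec()).round(2))
    x=r.as_matrix()[:,0]; z=r.as_matrix()[:,2]; print("yaw now",np.degrees(np.arctan2(x[1],x[0])).round(2),"tool z",z.round(3), "pos",o["eef_pos"].round(4))
if __name__=="__main__":
    a=[float(v) for v in sys.argv[1:]]; to(a[:3],a[3] if len(a)>3 else None)
E
python3 plan.py .6075 .227 .42 8.8
```

```text
shift cm (tool now): [ 6.08 18.67  9.7 ] dist 21.9
turn deg: [3.006e+01 1.000e-02 4.200e-01]
yaw now 9.2 tool z [ 0.078 -0.495 -0.866] pos [0.5139 0.4247 0.4106]
```

Call:
move_arm(
  rows="0 0 0 7.5 0 0 1;0 0 0 7.5 0 0 1;0 0 0 7.5 0 0 1;0 0 0 7.5 0 0 1;1.2 4.2 -0.2 0 0 0 1;1.2 4.2 -0.2 0 0 0 1;1.2 4.2 -0.2 0 0 0 1;1.3 4.2 0 0 0 0 1;1.3 4.2 0 0 0 0 1;0 0 3 0 0 0 1;0 0 4 0 0 0 1;0 0 4 0 0 0 1;0 0 4 0 0 0 1;0 0 4 0 0 0 1;0 0 1 0 0 0 1;0 0 0 0 0 0 1",
)

```text
time_s: 11.3
eef_pos: [0.6074, 0.2271, 0.2153]
eef_rot: [0.0, 0.997, 0.08, -0.003]
wrist_force: [0.2, 0.2, 0.2]
opening: 0.998
```

```bash
python3 plan.py .6075 .227 .118 8.8; python3 - <<'E'
from h import *
T=cam("top");S=cam("side"); crop(S,195,75,320,225,"s5",4);crop(T,170,105,290,245,"t5",4)
E
```

```text
shift cm (tool now): [0.07 0.01 9.73] dist 9.7
turn deg: [0.01 0.34 0.38]
yaw now 9.18 tool z [-0.006 -0.001 -1.   ] pos [0.6074 0.2271 0.2153]
```

View pics/s5.png

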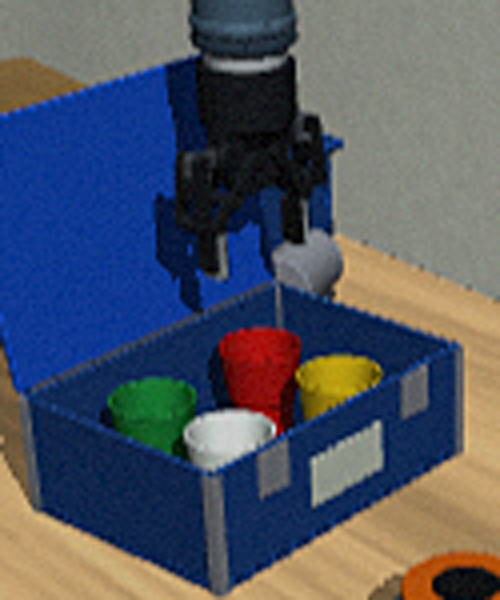

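Call:
move_arm(
  rows="0 0 2 0 0 0 1;0 0 2 0 0 0 1;0 0 1.6 0 0 0 1;0 0 1.5 0 0 0 1;0 0 1.3 0 0 0 1;0 0 1.3 0 0 0 1;0 0 0 0 0 0 1",
)

```text
time_s: 12.1
eef_pos: [0.6077, 0.2276, 0.1188]
eef_rot: [0.0, 0.997, 0.08, -0.002]
wrist_force: [-0.7, -0.3, -0.1]
opening: 0.994
```

Call:
move_arm(
  rows="0 0 0 0 0 0 0.5;0 0 0 0 0 0 0.5;0 0 0 0 0 0 0.5;0 0 0 0 0 0 0.5;0 0 0 0 0 0 0.5;0 0 0 0 0 0 0.5",
)

```text
time_s: 12.7
eef_pos: [0.6095, 0.2279, 0.122]
eef_rot: [-0.0, 0.997, 0.08, 0.001]
wrist_force: [-0.5, 0.2, 3.8]
opening: 0.754
```

Call:
move_arm(
  rows="0 0 -0.5 0 0 0 0.4;0 0 -1.5 0 0 0 0.4;0 0 -3 0 0 0 0.4;0 0 -3.5 0 0 0 0.4;0 0 -3.5 0 0 0 0.4;0 0 -2.5 0 0 0 0.4;-1 2.2 0 0 0 0 0.4;-1.5 3.3 0 0 0 0 0.4;-1.7 3.8 0 0 0 0 0.4;-1.7 3.8 0 0 0 0 0.4;-1.7 3.8 0 0 0 0 0.4;-1.7 3.8 0 0 0 0 0.4;-1.7 3.8 0 0 0 0 0.4;-1.7 3.8 0 0 0 0 0.4;-1.3 2.5 2 0 0 0 0.4;-0.9 1.4 2 0 0 0 0.4;0 0 0 0 0 0 0.4;0 0 0 0 0 0 0.4",
)

```text
time_s: 14.5
eef_pos: [0.5132, -0.1138, 0.2265]
eef_rot: [-0.0, 0.997, 0.08, -0.0]
wrist_force: [-0.6, 0.2, -1.1]
opening: 0.748
```

```bash
cat > m5.py <<'E'
from ov import *
import sys
col=sys.argv[1]; dz=float(sys.argv[2]); stack=int(sys.argv[3]) if len(sys.argv)>3 else 0; tag=sys.argv[4] if len(sys.argv)>4 else col
T=cam("top");S=cam("side"); o=ctrl.get_obs(); p=o["eef_pos"]; print("tcp",p.round(4),"F",o["wrist_force"].round(1),"op",round(o["opening"],3))
z0=p[2]-dz
print("cup fit side",fitcup([S],col,p[0],p[1],z0))
W=(255,255,255); R3=[(0,.023),(.036,.0285),(.08,.034)]
st=[(p[0],p[1],z0,R3,(255,255,0)),(.5155,-.1135,.05,[(0,.045),(0,.019)],W)]
c=proj(S,[p[0],p[1],z0])[0].astype(int); h=55
overlay(S,st,(max(c[0]-60,0),max(c[1]-60,0),c[0]+60,c[1]+40),"ms_"+tag,5)
c=proj(T,[p[0],p[1],z0])[0].astype(int)
overlay(T,st,(c[0]-50,max(c[1]-50,0),c[0]+50,c[1]+40),"mt_"+tag,5)
E
python3 m5.py red .115; python3 plan.py .5155 -.1135 .2 9
```

```text
tcp [ 0.5142 -0.1133  0.2273] F [-0.3 -0.3 -0.4] op 0.754
cup fit side (array([ 0.51422111, -0.11412674]), np.float64(0.3398375218282591))
shift cm (tool now): [0.13 0.04 2.74] dist 2.7
turn deg: [ 0.04 -0.1   0.26]
yaw now 9.26 tool z [ 0.002 -0.    -1.   ] pos [ 0.5142 -0.1133  0.2273]
```

View pics/ms_red.png

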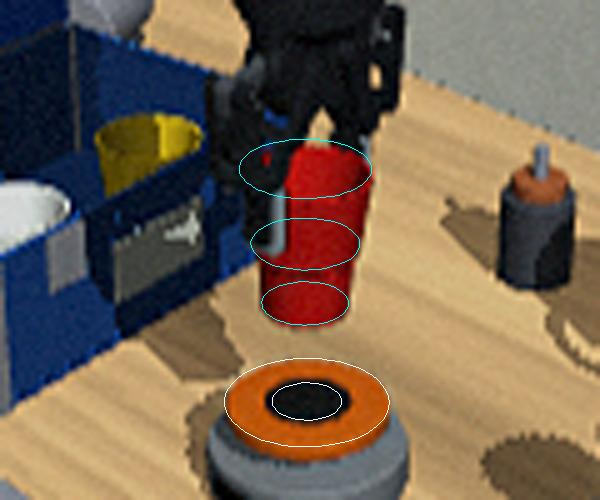

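View pics/mt_red.png

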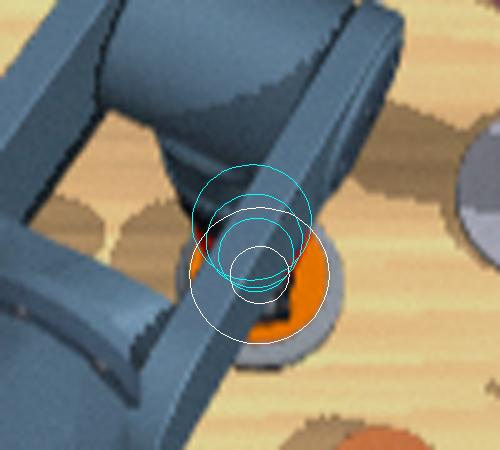

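Call:
move_arm(
  rows="0.1 0 2 0 0 0 0.4;0 0 2 0 0 0 0.4;0 0 1.5 0 0 0 0.4;0 0 0.4 0 0 0 0.4;0 0 0.3 0 0 0 0.4;0 0 0.3 0 0 0 0.4;0 0 0.3 0 0 0 0.4;0 0 0.2 0 0 0 0.4;0 0 0.2 0 0 0 0.4;0 0 0 0 0 0 0.4",
)

```text
time_s: 15.6
eef_pos: [0.5152, -0.1137, 0.1557]
eef_rot: [0.0, 0.997, 0.08, 0.001]
wrist_force: [-4.6, 3.1, 8.6]
opening: 0.752
```

Call:
move_arm(
  rows="0 0 0.2 0 0 0 0.4;0 0 0.2 0 0 0 0.4;0 0 0.2 0 0 0 0.4;0 0 0 0 0 0 0.4",
)

```text
time_s: 16.0
eef_pos: [0.5158, -0.1144, 0.1544]
eef_rot: [0.001, 0.997, 0.081, 0.001]
wrist_force: [-19.7, 5.8, 47.3]
opening: 0.755
```

Call:
move_arm(
  rows="0 0 -0.6 0 0 0 0.4;0 0 -0.5 0 0 0 0.4;0 0 -1.5 0 0 0 0.4;0 0 -3 0 0 0 0.4;0 0 -3 0 0 0 0.4;0 0 -1 0 0 0 0.4;0 0 0 0 0 0 0.4",
)

```text
time_s: 16.7
eef_pos: [0.5155, -0.1142, 0.246]
eef_rot: [0.001, 0.997, 0.08, 0.002]
wrist_force: [0.4, -0.1, -2.1]
opening: 0.753
```

```bash
python3 m5.py red .115; python3 - <<'E'
from ov import *
T=cam("top");S=cam("side")
x,y=.583,-.303
R3=[(.0,.023),(.08,.034)]
st=[(x,y,.012,R3,(255,255,255)),(x,y,0,[(.012,.06)],(0,0,255))]
overlay(T,st,(335,155,395,215),"q_t",8); overlay(S,st,(340,205,420,285),"q_s",6)
a=cv2.imread("pics/q_t.png");b=cv2.imread("pics/q_s.png");c=cv2.imread("pics/ms_red.png")[100:400,150:450]
cv2.imwrite("pics/q.png",cv2.resize(np.hstack([a,b]),None,fx=.83,fy=.83))
E
```

```text
tcp [ 0.514  -0.1135  0.243 ] F [ 0.6  0.4 -1.5] op 0.753
cup fit side (array([ 0.51798982, -0.11213312]), np.float64(0.33421231070594437))
```

View pics/q.png

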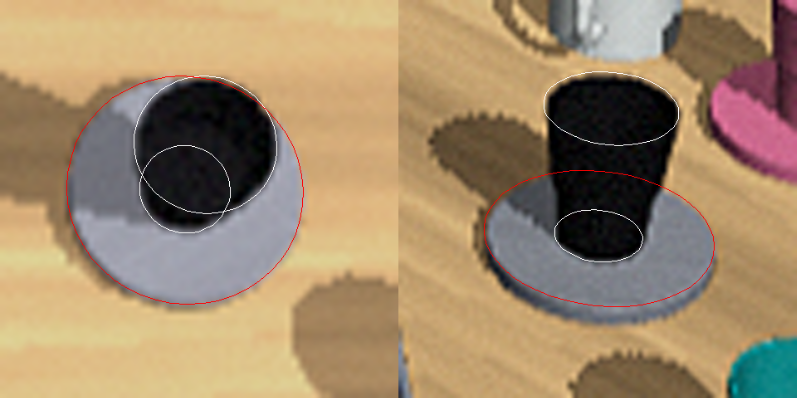

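View pics/ms_red.png

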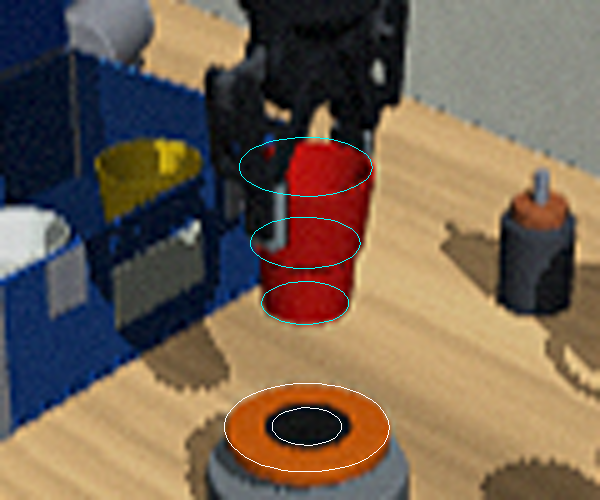

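Call:
move_arm(
  rows="0.4 2 0 0 0 0 0.4;0.7 4 0 0 0 0 0.4;0.8 4 0 0 0 0 0.4;0.8 4 0 0 0 0 0.4;0.6 3.4 0 0 0 0 0.4;0.4 2.5 0 0 0 0 0.4;0 0 0 0 0 0 0.4;0 0 0 0 0 0 0.4",
)

```text
time_s: 17.7
eef_pos: [0.5822, -0.3051, 0.2422]
eef_rot: [-0.001, 0.997, 0.08, -0.001]
wrist_force: [-0.4, -0.5, -1.1]
opening: 0.752
```

```bash
cat > m6.py <<'E'
from ov import *
import sys
sx,sy,top,dz,tag=float(sys.argv[1]),float(sys.argv[2]),float(sys.argv[3]),float(sys.argv[4]),sys.argv[5]
T=cam("top");S=cam("side"); o=ctrl.get_obs(); p=o["eef_pos"]; print("tcp",p.round(4),"F",o["wrist_force"].round(1),"op",round(o["opening"],3))
R3=[(.0,.023),(.036,.0285),(.08,.034)]
st=[(sx,sy,top-.08,[(.08,.034)],(255,255,255)),(sx,sy,0,[(.012,.06)],(0,0,255)),(p[0],p[1],p[2]-dz,R3,(255,255,0))]
for c,n in ((S,"s"),(T,"t")):
    u=proj(c,[sx,sy,.08])[0].astype(int)
    overlay(c,st,(u[0]-50,max(u[1]-75,0),u[0]+50,u[1]+45),f"st{n}_{tag}",5)
a=cv2.imread(f"pics/sts_{tag}.png");b=cv2.imread(f"pics/stt_{tag}.png");h=min(len(a),len(b))
im=np.hstack([a[:h],b[:h]]); cv2.imwrite(f"pics/st_{tag}.png",cv2.resize(im,None,fx=.79,fy=.79))
E
python3 m6.py .5825 -.304 .092 .115 r1; python3 plan.py .5825 -.304 .2 9.2
```

```text
tcp [ 0.5823 -0.3037  0.2429] F [-0.6  1.2 -1.7] op 0.754
shift cm (tool now): [0.02 0.04 4.29] dist 4.3
turn deg: [-0.09  0.07  0.03]
yaw now 9.23 tool z [-0.001  0.001 -1.   ] pos [ 0.5823 -0.3037  0.2429]
```

View pics/st_r1.png

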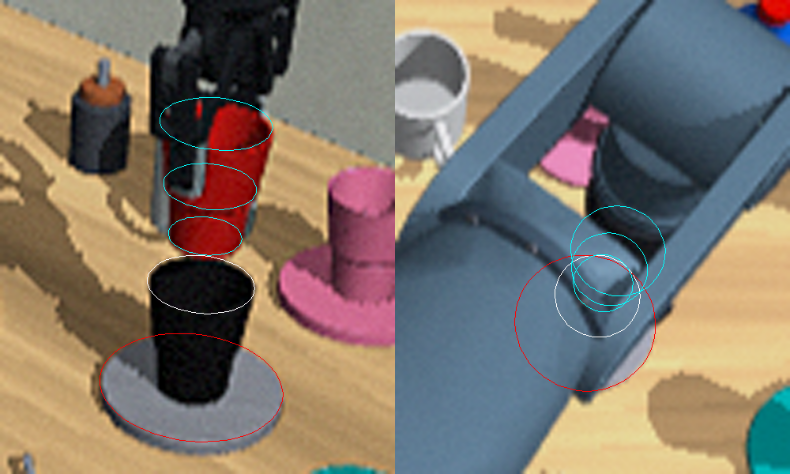

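Call:
move_arm(
  rows="0 0 1.5 0 0 0 0.4;0 0 1.5 0 0 0 0.4;0 0 0.8 0 0 0 0.4;0 0 0.8 0 0 0 0.4;0 0 0.8 0 0 0 0.4;0 0 0 0 0 0 0.4",
)

```text
time_s: 18.4
eef_pos: [0.5822, -0.3037, 0.1884]
eef_rot: [-0.001, 0.997, 0.08, -0.001]
wrist_force: [-0.5, 0.5, -1.8]
opening: 0.751
```

Call:
move_arm(
  rows="0 0 0.7 0 0 0 0.4;0 0 0.6 0 0 0 0.4;0 0 0.5 0 0 0 0.4;0 0 0.3 0 0 0 0.4;0 0 0.2 0 0 0 0.4;0 0 0.2 0 0 0 0.4;0 0 0 0 0 0 0.4",
)

```text
time_s: 19.1
eef_pos: [0.5829, -0.3041, 0.165]
eef_rot: [-0.0, 0.997, 0.08, 0.0]
wrist_force: [1.0, 0.4, -2.2]
opening: 0.75
```

Call:
move_arm(
  rows="0 0 0.2 0 0 0 0.4;0 0 0.2 0 0 0 0.4;0 0 0.1 0 0 0 0.4;0 0 0 0 0 0 0.4",
)

```text
time_s: 19.5
eef_pos: [0.5833, -0.3046, 0.1639]
eef_rot: [0.001, 0.997, 0.08, 0.001]
wrist_force: [-7.7, 6.0, 18.2]
opening: 0.752
```

Call:
move_arm(
  rows="0 0 -0.3 0 0 0 0.4;0 0 0 0 0 0 1;0 0 0 0 0 0 1;0 0 0 0 0 0 1;0 0 0 0 0 0 1;0 0 -1 0 0 0 1;0 0 -2 0 0 0 1;0 0 -3 0 0 0 1;0 0 -4 0 0 0 1;0 0 -2 0 0 0 1;-0.4 -2 0 0 0 0 1;-0.7 -4 0 0 0 0 1;-0.8 -4 0 0 0 0 1;-0.8 -4 0 0 0 0 1;0 0 0 0 0 0 1",
)

```text
time_s: 21.0
eef_pos: [0.5322, -0.1662, 0.2835]
eef_rot: [-0.001, 0.997, 0.082, -0.0]
wrist_force: [0.2, -0.5, 0.1]
opening: 1.005
```

```bash
python3 m6.py .5825 -.304 .127 .115 r2; python3 plan.py .6205 .1415 .27 9
```

```text
tcp [ 0.5339 -0.1699  0.2841] F [ 0.6 -0.7 -0.2] op 1.002
shift cm (tool now): [ 13.58 -29.33   1.38] dist 32.4
turn deg: [ 0.08 -0.07  0.3 ]
yaw now 9.3 tool z [ 0.001 -0.001 -1.   ] pos [ 0.5339 -0.1699  0.2841]
```

View pics/st_r2.png

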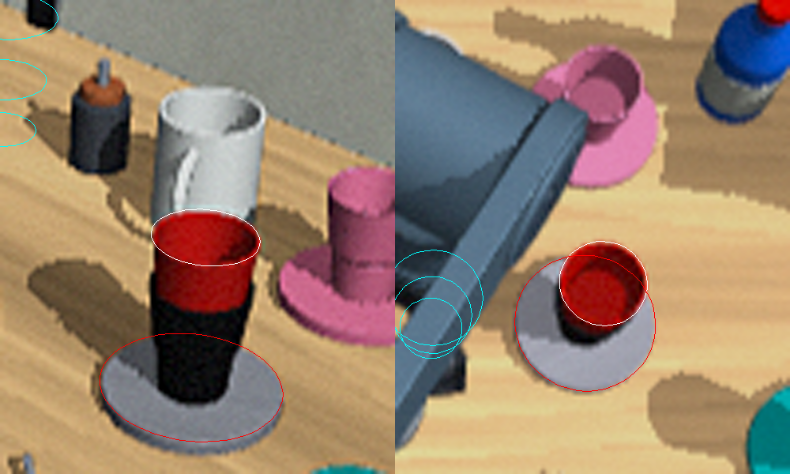

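Call:
move_arm(
  rows="0.9 -2 0 0 0 0 1;1.7 -3.7 0 0 0 0 1;1.9 -4.1 0 0 0 0 1;1.9 -4.1 0 0 0 0 1;1.9 -4.1 0 0 0 0 1;1.9 -4.1 0 0 0 0 1;1.8 -3.9 0 0 0 0 1;1.6 -3.3 0 0 0 0 1;0 0 2 0 0 0 1;0 0 3 0 0 0 1;0 0 2.5 0 0 0 1;0 0 0 0 0 0 1",
)

```text
time_s: 22.3
eef_pos: [0.6197, 0.1396, 0.2037]
eef_rot: [-0.0, 0.997, 0.08, -0.004]
wrist_force: [-0.8, -0.3, -0.9]
opening: 0.998
```

```bash
python3 plan.py .6205 .1415 .119 9; python3 - <<'E'
from h import *
S=cam("side"); crop(S,205,95,320,225,"s6",4)
E
```

```text
shift cm (tool now): [ 0.17 -0.17  8.47] dist 8.5
turn deg: [-0.03  0.41  0.16]
yaw now 9.16 tool z [-0.007 -0.001 -1.   ] pos [0.6197 0.1396 0.2037]
```

View pics/s6.png

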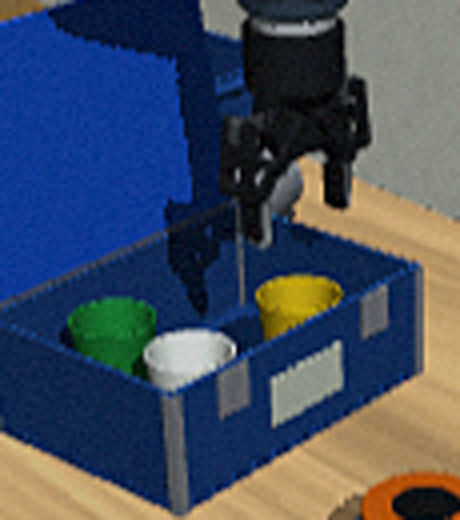

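Call:
move_arm(
  rows="0.1 -0.2 1.5 0 0 0 1;0 0 1.5 0 0 0 1;0 0 1.5 0 0 0 1;0 0 1.5 0 0 0 1;0 0 1.3 0 0 0 1;0 0 1.2 0 0 0 1;0 0 0 0 0 0 1;0 0 0 0 0 0 0.4;0 0 0 0 0 0 0.4;0 0 0 0 0 0 0.4;0 0 0 0 0 0 0.4;0 0 0 0 0 0 0.4;0 0 0 0 0 0 0.4",
)

```text
time_s: 23.65
eef_pos: [0.6224, 0.1428, 0.1241]
eef_rot: [0.0, 0.997, 0.08, 0.001]
wrist_force: [-1.2, 0.1, 6.4]
opening: 0.766
```

Call:
move_arm(
  rows="0 0 -0.5 0 0 0 0.4;0 0 -1.5 0 0 0 0.4;0 0 -3 0 0 0 0.4;0 0 -3.5 0 0 0 0.4;0 0 -3.5 0 0 0 0.4;0 0 -2.5 0 0 0 0.4;-1.2 2 0 0 0 0 0.4;-1.9 3 0 0 0 0 0.4;-2.3 3.8 0 0 0 0 0.4;-2.3 3.8 0 0 0 0 0.4;-2.3 3.8 0 0 0 0 0.4;-2.2 3.5 0 0 0 0 0.4;-1.5 2.2 1 0 0 0 0.4;-1 1.5 1 0 0 0 0.4;0 0 0 0 0 0 0.4;0 0 0 0 0 0 0.4",
)

```text
time_s: 25.25
eef_pos: [0.5143, -0.1137, 0.2486]
eef_rot: [-0.0, 0.997, 0.08, 0.0]
wrist_force: [-0.1, 0.0, -1.1]
opening: 0.768
```

```bash
python3 m5.py yellow .118; python3 plan.py .5155 -.1135 .2 9
```

```text
tcp [ 0.5149 -0.1131  0.2489] F [ 0.2 -0.2 -0.9] op 0.769
cup fit side (array([ 0.51644135, -0.11370167]), np.float64(0.2908056304282719))
shift cm (tool now): [0.04 0.05 4.89] dist 4.9
turn deg: [ 0.02 -0.07  0.26]
yaw now 9.26 tool z [ 0.001 -0.    -1.   ] pos [ 0.5149 -0.1131  0.2489]
```

View pics/ms_yellow.png

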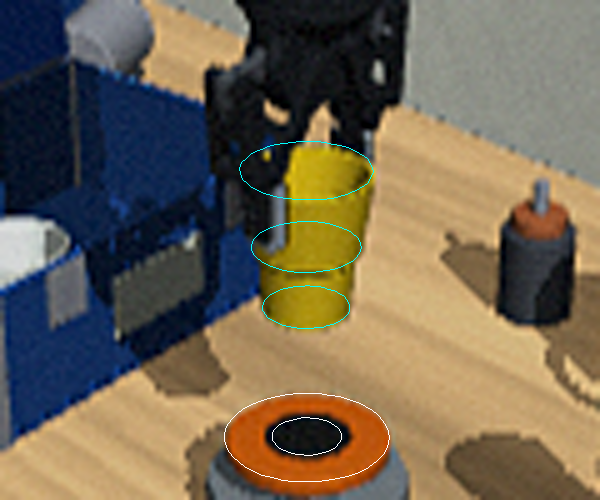

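Call:
move_arm(
  rows="0 0 2 0 0 0 0.4;0 0 2.5 0 0 0 0.4;0 0 2 0 0 0 0.4;0 0 1 0 0 0 0.4;0 0 0.4 0 0 0 0.4;0 0 0.3 0 0 0 0.4;0 0 0.3 0 0 0 0.4;0 0 0.3 0 0 0 0.4;0 0 0.2 0 0 0 0.4;0 0 0.2 0 0 0 0.4;0 0 0 0 0 0 0.4",
)

```text
time_s: 26.45
eef_pos: [0.5151, -0.114, 0.1577]
eef_rot: [0.001, 0.997, 0.08, 0.001]
wrist_force: [-4.8, 2.0, 10.3]
opening: 0.77
```

Call:
move_arm(
  rows="0 0 0.2 0 0 0 0.4;0 0 0.2 0 0 0 0.4;0 0 0 0 0 0 0.4",
)

```text
time_s: 26.75
eef_pos: [0.5155, -0.1146, 0.1568]
eef_rot: [0.001, 0.997, 0.081, 0.001]
wrist_force: [-14.7, 3.2, 32.7]
opening: 0.766
```

Call:
move_arm(
  rows="0 0 -0.5 0 0 0 0.4;0 0 -0.5 0 0 0 0.4;0 0 -1.5 0 0 0 0.4;0 0 -3 0 0 0 0.4;0 0 -3.5 0 0 0 0.4;0 0 -3 0 0 0 0.4;0 0 -1 0 0 0 0.4;0 0 0 0 0 0 0.4;0 0 0 0 0 0 0.4",
)

```text
time_s: 27.65
eef_pos: [0.5139, -0.1135, 0.2807]
eef_rot: [-0.0, 0.997, 0.08, -0.001]
wrist_force: [-0.3, -0.6, -2.0]
opening: 0.768
```

```bash
python3 m6.py .5825 -.304 .127 .119 y1; python3 plan.py .5825 -.304 .28 9.2
```

```text
tcp [ 0.5135 -0.1133  0.2799] F [-1.4 -0.5 -2. ] op 0.766
shift cm (tool now): [ 3.76 19.92 -0.06] dist 20.3
turn deg: [-0.11  0.16  0.01]
yaw now 9.21 tool z [-0.003  0.002 -1.   ] pos [ 0.5135 -0.1133  0.2799]
```

View pics/st_y1.png

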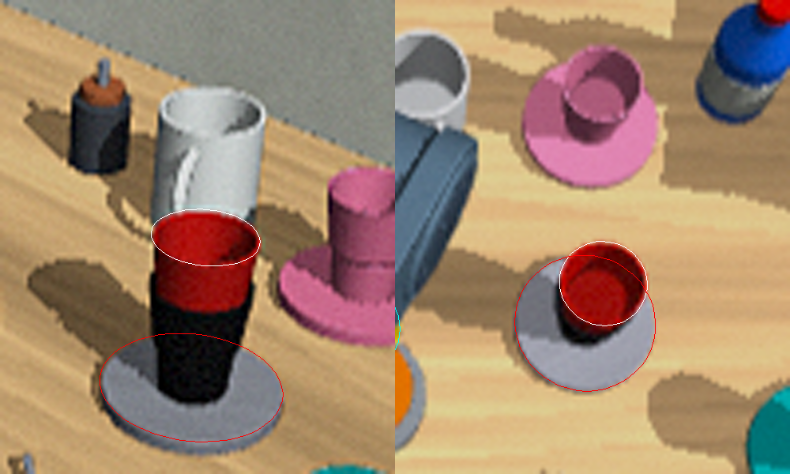

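Stand unmoved: the red rim sits on its overlay at side (205,237) and top (602,283) in the crop. Moving over it.

Call:
move_arm(
  rows="0.4 2 0 0 0 0 0.4;0.7 4 0 0 0 0 0.4;0.8 4 0 0 0 0 0.4;0.8 4 0 0 0 0 0.4;0.6 3.4 0 0 0 0 0.4;0.4 2.5 0 0 0 0 0.4;0 0 0 0 0 0 0.4;0 0 0 0 0 0 0.4",
)

```text
time_s: 28.55
eef_pos: [0.5822, -0.3051, 0.2801]
eef_rot: [-0.001, 0.997, 0.08, -0.001]
wrist_force: [-0.8, 1.4, -1.4]
opening: 0.766
```

```bash
python3 m6.py .5825 -.304 .127 .119 y2; python3 plan.py .5825 -.304 .2 9.2
```

```text
tcp [ 0.5824 -0.3037  0.2809] F [ 0.1 -0.3 -0.8] op 0.769
shift cm (tool now): [0.02 0.05 8.09] dist 8.1
turn deg: [-0.09  0.07  0.03]
yaw now 9.23 tool z [-0.001  0.001 -1.   ] pos [ 0.5824 -0.3037  0.2809]
```

View pics/st_y2.png

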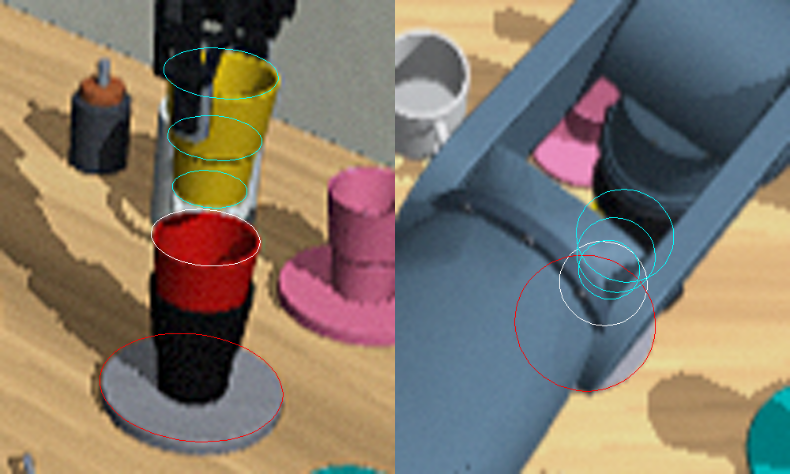

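Call:
move_arm(
  rows="0 0 1.5 0 0 0 0.4;0 0 1.5 0 0 0 0.4;0 0 0.8 0 0 0 0.4;0 0 0.8 0 0 0 0.4;0 0 0.8 0 0 0 0.4;0 0 0.7 0 0 0 0.4;0 0 0.6 0 0 0 0.4;0 0 0 0 0 0 0.4",
)

```text
time_s: 29.45
eef_pos: [0.5824, -0.304, 0.2139]
eef_rot: [-0.001, 0.997, 0.08, -0.001]
wrist_force: [-0.8, 1.1, -1.4]
opening: 0.762
```

Call:
move_arm(
  rows="0 0 0.5 0 0 0 0.4;0 0 0.3 0 0 0 0.4;0 0 0.2 0 0 0 0.4;0 0 0.2 0 0 0 0.4;0 0 0.1 0 0 0 0.4;0 0 0 0 0 0 0.4",
)

```text
time_s: 30.05
eef_pos: [0.5828, -0.3042, 0.202]
eef_rot: [-0.0, 0.997, 0.08, 0.0]
wrist_force: [0.2, 0.0, -0.9]
opening: 0.769
```

Call:
move_arm(
  rows="0 0 0.2 0 0 0 0.4;0 0 0.1 0 0 0 0.4;0 0 0 0 0 0 0.4",
)

```text
time_s: 30.35
eef_pos: [0.5832, -0.3049, 0.2011]
eef_rot: [0.001, 0.997, 0.08, 0.001]
wrist_force: [-2.8, 0.7, 7.5]
opening: 0.768
```

Call:
move_arm(
  rows="0 0 0.1 0 0 0 0.4;0 0 0 0 0 0 0.4;0 0 -0.2 0 0 0 0.4;0 0 0 0 0 0 1;0 0 0 0 0 0 1;0 0 0 0 0 0 1;0 0 0 0 0 0 1;0 0 -1 0 0 0 1;0 0 -2 0 0 0 1;0 0 -3 0 0 0 1;0 0 -3 0 0 0 1;-0.4 -2 0 0 0 0 1;-0.7 -4 0 0 0 0 1;-0.8 -4 0 0 0 0 1;-0.8 -4 0 0 0 0 1;0 0 0 0 0 0 1",
)

```text
time_s: 31.95
eef_pos: [0.5323, -0.1662, 0.2905]
eef_rot: [-0.001, 0.997, 0.082, -0.0]
wrist_force: [-0.3, -0.6, -0.4]
opening: 1.005
```

```bash
python3 m6.py .5825 -.304 .162 .115 y3; python3 plan.py .4885 .2075 .28 9; python3 - <<'E'
from ov import *
T=cam("top");S=cam("side")
R3=[(.0,.023),(.08,.034)]
cups=[(.4885,.2075,.005,R3,(255,255,255)),(.498,.1228,.005,R3,(0,0,0))]
overlay(T,cups,(180,165,255,235),"o_t",6); overlay(S,cups,(205,150,300,220),"o_s",6)
a=cv2.imread("pics/o_t.png");b=cv2.imread("pics/o_s.png"); cv2.imwrite("pics/o.png",cv2.resize(np.hstack([a,b]),None,fx=.78,fy=.78))
E
```

```text
tcp [ 0.5339 -0.1698  0.2911] F [ 0.4  0.6 -0.3] op 1.0
shift cm (tool now): [  1.62 -37.97   1.06] dist 38.0
turn deg: [ 0.08 -0.07  0.31]
yaw now 9.31 tool z [ 0.001 -0.001 -1.   ] pos [ 0.5339 -0.1698  0.2911]
```

View pics/st_y3.png

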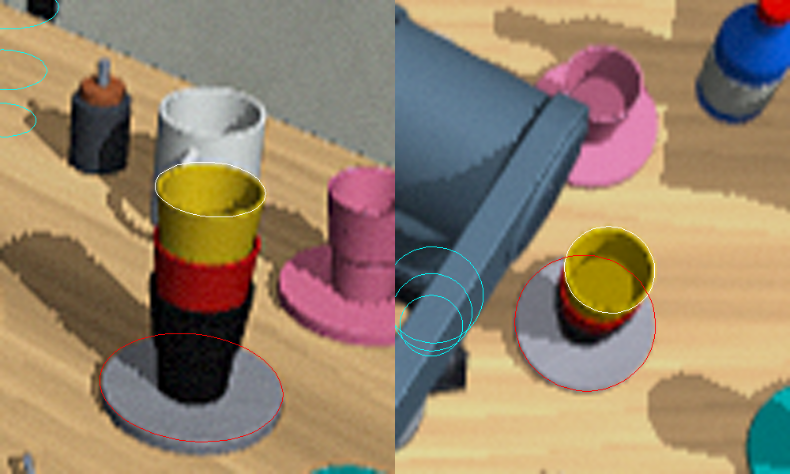

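View pics/o.png

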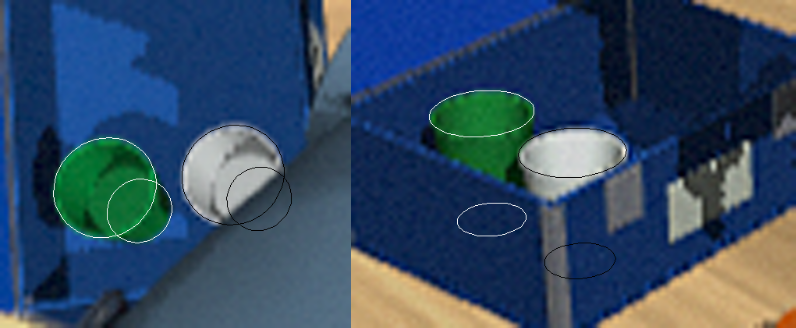

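Call:
move_arm(
  rows="0 -2 0 0 0 0 1;0.2 -3.8 0 0 0 0 1;0.2 -4.2 0 0 0 0 1;0.2 -4.2 0 0 0 0 1;0.2 -4.2 0 0 0 0 1;0.2 -4.2 0 0 0 0 1;0.2 -4.2 0 0 0 0 1;0.2 -4.2 0 0 0 0 1;0.2 -4 0 0 0 0 1;0 -3 0 0 0 0 1;0 0 3 0 0 0 1;0 0 3 0 0 0 1;0 0 2.5 0 0 0 1;0 0 0 0 0 0 1",
)

```text
time_s: 33.55
eef_pos: [0.4864, 0.207, 0.2013]
eef_rot: [0.0, 0.997, 0.08, -0.004]
wrist_force: [0.2, 0.9, -0.4]
opening: 1.001
```

```bash
python3 plan.py .4885 .2075 .119 9; python3 - <<'E'
from h import *
S=cam("side"); crop(S,185,75,310,225,"s7",4)
E
```

```text
shift cm (tool now): [ 0.28 -0.02  8.23] dist 8.2
turn deg: [0.   0.44 0.18]
yaw now 9.18 tool z [-0.008 -0.001 -1.   ] pos [0.4864 0.207  0.2013]
```

View pics/s7.png

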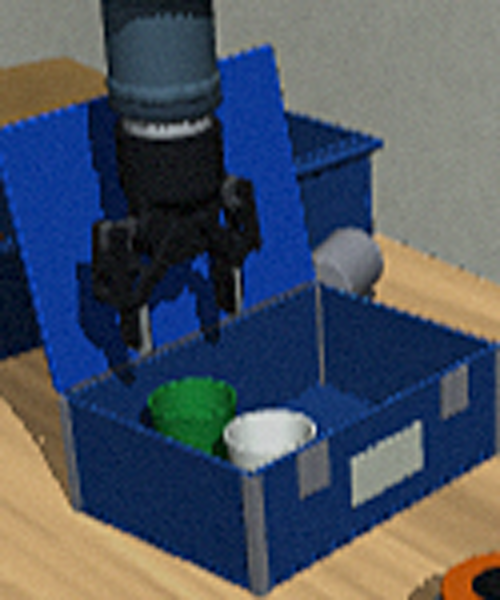

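Call:
move_arm(
  rows="0.2 0 1.5 0 0 0 1;0 0 1.5 0 0 0 1;0 0 1.5 0 0 0 1;0 0 1.5 0 0 0 1;0 0 1.2 0 0 0 1;0 0 1 0 0 0 1;0 0 0 0 0 0 1;0 0 0 0 0 0 0.4;0 0 0 0 0 0 0.4;0 0 0 0 0 0 0.4;0 0 0 0 0 0 0.4;0 0 0 0 0 0 0.4;0 0 0 0 0 0 0.4",
)

```text
time_s: 34.9
eef_pos: [0.491, 0.2078, 0.1245]
eef_rot: [-0.0, 0.997, 0.08, 0.001]
wrist_force: [-1.9, -1.3, 6.0]
opening: 0.766
```

Call:
move_arm(
  rows="0 0 -0.5 0 0 0 0.4;0 0 -1.5 0 0 0 0.4;0 0 -3 0 0 0 0.4;0 0 -3.5 0 0 0 0.4;0 0 -3.5 0 0 0 0.4;0 0 -2.5 0 0 0 0.4;-0.1 2 0 0 0 0 0.4;-0.3 3.6 0 0 0 0 0.4;-0.4 4.2 0 0 0 0 0.4;-0.4 4.2 0 0 0 0 0.4;-0.4 4.2 0 0 0 0 0.4;-0.3 4.2 0 0 0 0 0.4;-0.3 3.8 0 0 0 0 0.4;-0.3 3.5 1 0 0 0 0.4;-0.2 2.4 1 0 0 0 0.4;0 0 0 0 0 0 0.4;0 0 0 0 0 0 0.4",
)

```text
time_s: 36.6
eef_pos: [0.5152, -0.1138, 0.2482]
eef_rot: [-0.0, 0.997, 0.08, -0.0]
wrist_force: [-0.1, 0.6, -2.6]
opening: 0.764
```

```bash
python3 m5.py green .119; python3 plan.py .5155 -.1135 .2 9
```

```text
tcp [ 0.5155 -0.1128  0.2486] F [-0.5  0.  -0.9] op 0.765
cup fit side (array([ 0.51836048, -0.1108176 ]), np.float64(0.2958298770831762))
shift cm (tool now): [-0.01  0.07  4.86] dist 4.9
turn deg: [ 0.   -0.04  0.25]
yaw now 9.25 tool z [ 0.001  0.    -1.   ] pos [ 0.5155 -0.1128  0.2486]
```

View pics/ms_green.png

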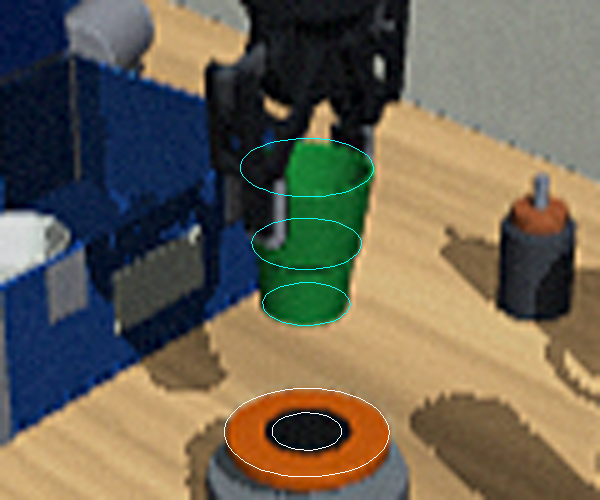

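Call:
move_arm(
  rows="0 0 2 0 0 0 0.4;0 0 2.5 0 0 0 0.4;0 0 2 0 0 0 0.4;0 0 1 0 0 0 0.4;0 0 0.4 0 0 0 0.4;0 0 0.3 0 0 0 0.4;0 0 0.3 0 0 0 0.4;0 0 0.3 0 0 0 0.4;0 0 0.2 0 0 0 0.4;0 0 0.2 0 0 0 0.4;0 0 0 0 0 0 0.4",
)

```text
time_s: 37.8
eef_pos: [0.516, -0.1138, 0.1576]
eef_rot: [0.0, 0.997, 0.08, 0.001]
wrist_force: [-4.7, 1.6, 10.2]
opening: 0.764
```

Call:
move_arm(
  rows="0 0 0.2 0 0 0 0.4;0 0 0.1 0 0 0 0.4;0 0 0 0 0 0 0.4",
)

```text
time_s: 38.1
eef_pos: [0.5163, -0.1143, 0.1571]
eef_rot: [0.001, 0.997, 0.081, 0.001]
wrist_force: [-13.4, 3.0, 28.1]
opening: 0.764
```

Call:
move_arm(
  rows="0 0 -0.5 0 0 0 0.4;0 0 -0.5 0 0 0 0.4;0 0 -1.5 0 0 0 0.4;0 0 -3 0 0 0 0.4;0 0 -3.5 0 0 0 0.4;0 0 -3.5 0 0 0 0.4;0 0 -3 0 0 0 0.4;0 0 -1 0 0 0 0.4;0 0 0 0 0 0 0.4;0 0 0 0 0 0 0.4",
)

```text
time_s: 39.1
eef_pos: [0.5149, -0.1133, 0.3165]
eef_rot: [-0.0, 0.997, 0.08, -0.001]
wrist_force: [-0.5, 1.0, -2.5]
opening: 0.768
```

```bash
python3 m6.py .5825 -.304 .162 .119 g1; python3 plan.py .5825 -.304 .28 9.2
```

```text
tcp [ 0.5145 -0.1132  0.3158] F [ 0.1  0.5 -1.5] op 0.766
shift cm (tool now): [ 3.66 19.93  3.53] dist 20.6
turn deg: [-0.12  0.17  0.01]
yaw now 9.21 tool z [-0.003  0.002 -1.   ] pos [ 0.5145 -0.1132  0.3158]
```

View pics/st_g1.png

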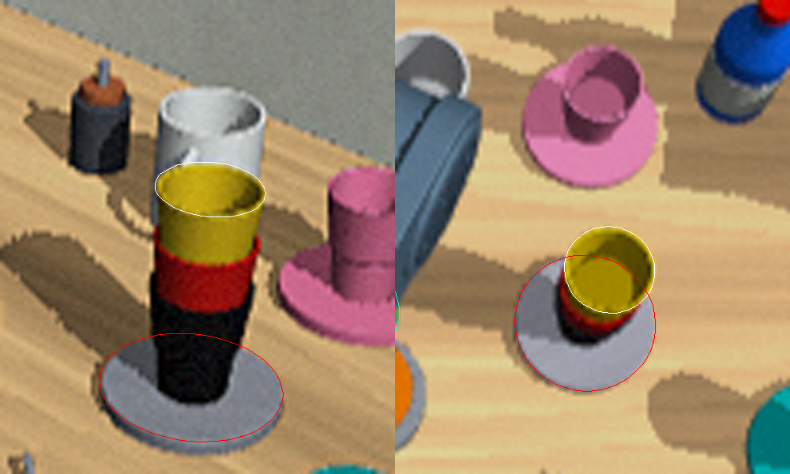

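Stand unmoved, stack straight. Cup bottom 0.197, stack rim 0.162 – moving over.

Call:
move_arm(
  rows="0.4 2 0 0 0 0 0.4;0.7 4 0 0 0 0 0.4;0.8 4 0 0 0 0 0.4;0.8 4 0 0 0 0 0.4;0.6 3.4 0 0 0 0 0.4;0.3 2.5 0 0 0 0 0.4;0 0 0 0 0 0 0.4;0 0 0 0 0 0 0.4",
)

```text
time_s: 40.0
eef_pos: [0.5823, -0.305, 0.316]
eef_rot: [-0.001, 0.997, 0.08, -0.001]
wrist_force: [-0.7, 0.8, -1.8]
opening: 0.761
```

```bash
python3 m6.py .5825 -.304 .162 .119 g2; python3 plan.py .5825 -.304 .236 9.2
```

```text
tcp [ 0.5824 -0.3036  0.317 ] F [ 0.2  0.3 -1.4] op 0.762
shift cm (tool now): [0.01 0.05 8.1 ] dist 8.1
turn deg: [-0.09  0.06  0.03]
yaw now 9.23 tool z [-0.001  0.001 -1.   ] pos [ 0.5824 -0.3036  0.317 ]
```

View pics/st_g2.png

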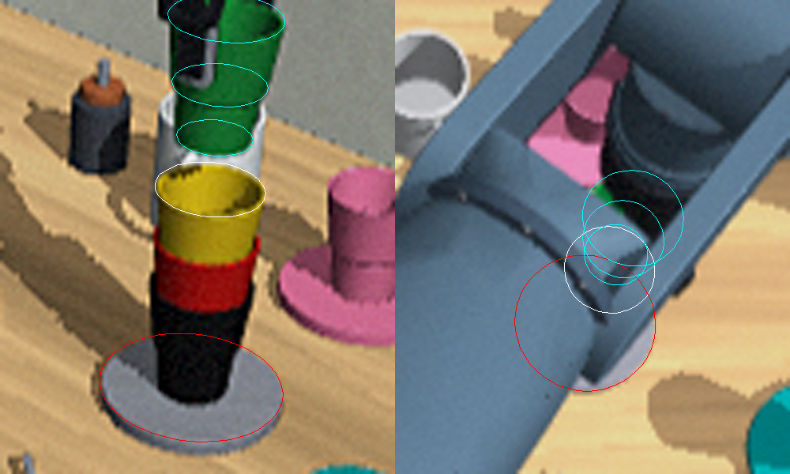

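Call:
move_arm(
  rows="0 0 1.5 0 0 0 0.4;0 0 1.5 0 0 0 0.4;0 0 0.8 0 0 0 0.4;0 0 0.8 0 0 0 0.4;0 0 0.8 0 0 0 0.4;0 0 0.7 0 0 0 0.4;0 0 0.6 0 0 0 0.4;0 0 0.5 0 0 0 0.4;0 0 0.3 0 0 0 0.4;0 0 0.3 0 0 0 0.4;0 0 0 0 0 0 0.4",
)

```text
time_s: 41.2
eef_pos: [0.5827, -0.3042, 0.2398]
eef_rot: [-0.0, 0.997, 0.08, 0.0]
wrist_force: [-0.3, -0.6, -1.8]
opening: 0.763
```

Call:
move_arm(
  rows="0 0 0.2 0 0 0 0.4;0 0 0.2 0 0 0 0.4;0 0 0 0 0 0 0.4",
)

```text
time_s: 41.5
eef_pos: [0.5831, -0.3045, 0.2366]
eef_rot: [0.0, 0.997, 0.08, 0.001]
wrist_force: [0.8, -0.7, 0.2]
opening: 0.764
```

Call:
move_arm(
  rows="0 0 0.2 0 0 0 0.4;0 0 0.1 0 0 0 0.4;0 0 0 0 0 0 0.4",
)

```text
time_s: 41.8
eef_pos: [0.5837, -0.3053, 0.2363]
eef_rot: [0.002, 0.997, 0.08, 0.002]
wrist_force: [-1.9, 0.7, 11.8]
opening: 0.762
```

Call:
move_arm(
  rows="0 0 0.1 0 0 0 0.4;0 0 0 0 0 0 0.4;0 0 -0.3 0 0 0 0.4;0 0 0 0 0 0 1;0 0 0 0 0 0 1;0 0 0 0 0 0 1;0 0 0 0 0 0 1;0 0 -1 0 0 0 1;0 0 -2 0 0 0 1;0 0 -3 0 0 0 1;0 0 -3 0 0 0 1;-0.4 -2 0 0 0 0 1;-0.7 -4 0 0 0 0 1;-0.8 -4 0 0 0 0 1;-0.8 -4 0 0 0 0 1;0 0 0 0 0 0 1",
)

```text
time_s: 43.4
eef_pos: [0.5324, -0.1662, 0.3258]
eef_rot: [-0.001, 0.997, 0.082, -0.0]
wrist_force: [0.3, -1.0, -0.8]
opening: 0.998
```

```bash
python3 m6.py .5825 -.304 .197 .119 g3; python3 plan.py .498 .1228 .32 9
```

```text
tcp [ 0.5339 -0.1698  0.3262] F [ 0.7 -0.  -0.1] op 0.999
shift cm (tool now): [  1.19 -29.46   0.58] dist 29.5
turn deg: [ 0.08 -0.07  0.3 ]
yaw now 9.3 tool z [ 0.001 -0.001 -1.   ] pos [ 0.5339 -0.1698  0.3262]
```

View pics/st_g3.png

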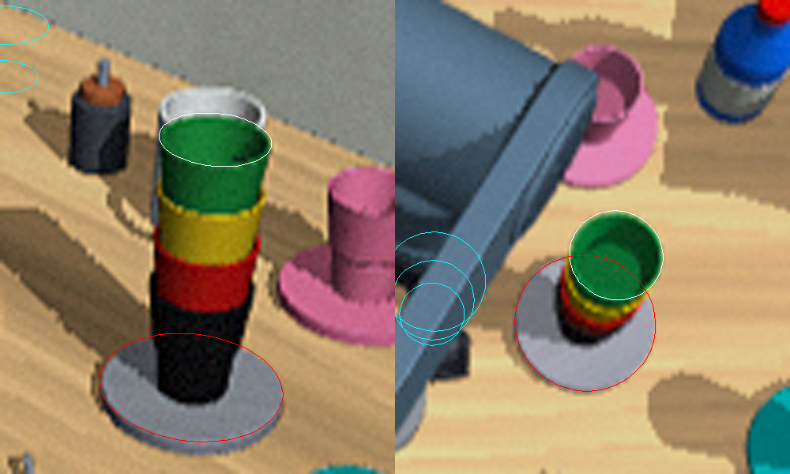

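Call:
move_arm(
  rows="0 -2 0 0 0 0 1;0.2 -3.8 0 0 0 0 1;0.2 -4.2 0 0 0 0 1;0.2 -4.2 0 0 0 0 1;0.2 -4.2 0 0 0 0 1;0.2 -4.2 0 0 0 0 1;0.2 -4 0 0 0 0 1;0.2 -2.9 0 0 0 0 1;0 0 3 0 0 0 1;0 0 4 0 0 0 1;0 0 3 0 0 0 1;0 0 2 0 0 0 1;0 0 0 0 0 0 1",
)

```text
time_s: 44.8
eef_pos: [0.4986, 0.1229, 0.2019]
eef_rot: [-0.0, 0.997, 0.08, -0.003]
wrist_force: [-0.2, 0.9, 0.6]
opening: 1.001
```

```bash
python3 plan.py .498 .1228 .119 9; python3 - <<'E'
from h import *
S=cam("side"); crop(S,185,75,310,225,"s8",4)
E
```

```text
shift cm (tool now): [-0.01  0.01  8.29] dist 8.3
turn deg: [-0.06  0.37  0.16]
yaw now 9.16 tool z [-0.006 -0.    -1.   ] pos [0.4986 0.1229 0.2019]
```

View pics/s8.png

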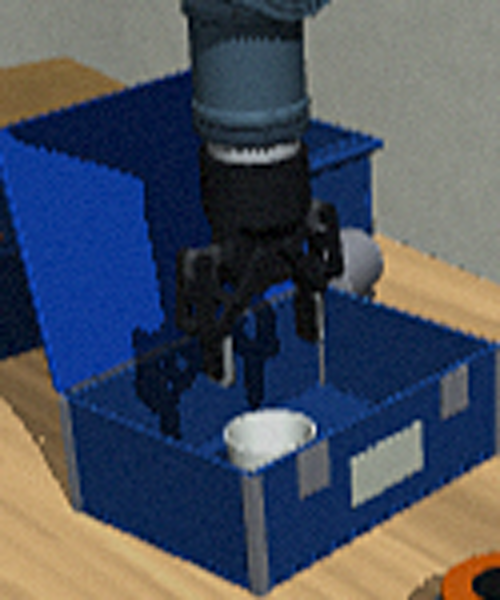

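Call:
move_arm(
  rows="0 0 1.5 0 0 0 1;0 0 1.5 0 0 0 1;0 0 1.5 0 0 0 1;0 0 1.5 0 0 0 1;0 0 1.2 0 0 0 1;0 0 1.1 0 0 0 1;0 0 0 0 0 0 1;0 0 0 0 0 0 0.4;0 0 0 0 0 0 0.4;0 0 0 0 0 0 0.4;0 0 0 0 0 0 0.4;0 0 0 0 0 0 0.4;0 0 0 0 0 0 0.4",
)

```text
time_s: 46.15
eef_pos: [0.5008, 0.1231, 0.1234]
eef_rot: [0.0, 0.997, 0.08, 0.001]
wrist_force: [-1.9, -0.4, 5.0]
opening: 0.759
```

Call:
move_arm(
  rows="0 0 -0.5 0 0 0 0.4;0 0 -1.5 0 0 0 0.4;0 0 -3 0 0 0 0.4;0 0 -3.5 0 0 0 0.4;0 0 -3.5 0 0 0 0.4;0 0 -2.5 0 0 0 0.4;-0.2 2 0 0 0 0 0.4;-0.4 3.4 0 0 0 0 0.4;-0.4 4.2 0 0 0 0 0.4;-0.4 4.2 0 0 0 0 0.4;-0.3 4.2 0 0 0 0 0.4;-0.3 3.2 1 0 0 0 0.4;-0.3 2.4 1 0 0 0 0.4;0 0 0 0 0 0 0.4;0 0 0 0 0 0 0.4",
)

```text
time_s: 47.65
eef_pos: [0.5152, -0.1138, 0.2472]
eef_rot: [-0.0, 0.997, 0.08, -0.0]
wrist_force: [-0.0, 0.0, -1.3]
opening: 0.753
```

```bash
python3 m5.py white .118; python3 plan.py .5155 -.1135 .2 9
```

```text
tcp [ 0.5155 -0.1128  0.2475] F [-0.4 -0.4 -0.7] op 0.755
cup fit side (array([ 0.51654862, -0.11251062]), np.float64(0.3173423423423424))
shift cm (tool now): [-0.01  0.07  4.75] dist 4.8
turn deg: [-0.   -0.03  0.25]
yaw now 9.25 tool z [ 0.001  0.    -1.   ] pos [ 0.5155 -0.1128  0.2475]
```

View pics/ms_white.png

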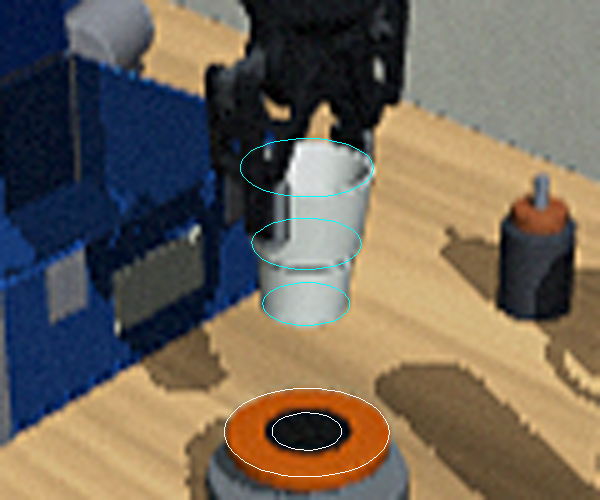

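Call:
move_arm(
  rows="0 0 2 0 0 0 0.4;0 0 2.5 0 0 0 0.4;0 0 2 0 0 0 0.4;0 0 1 0 0 0 0.4;0 0 0.4 0 0 0 0.4;0 0 0.3 0 0 0 0.4;0 0 0.3 0 0 0 0.4;0 0 0.3 0 0 0 0.4;0 0 0.2 0 0 0 0.4;0 0 0.2 0 0 0 0.4;0 0 0 0 0 0 0.4",
)

```text
time_s: 48.85
eef_pos: [0.516, -0.1138, 0.1566]
eef_rot: [0.0, 0.997, 0.08, 0.001]
wrist_force: [-6.0, 1.6, 9.6]
opening: 0.752
```

Call:
move_arm(
  rows="0 0 0.2 0 0 0 0.4;0 0 0 0 0 0 0.4",
)

```text
time_s: 49.05
eef_pos: [0.5163, -0.1142, 0.1562]
eef_rot: [0.001, 0.997, 0.081, 0.001]
wrist_force: [-9.6, 2.1, 20.5]
opening: 0.757
```

Call:
move_arm(
  rows="0 0 0.1 0 0 0 0.4;0 0 0 0 0 0 0.4",
)

```text
time_s: 49.25
eef_pos: [0.5164, -0.1143, 0.1561]
eef_rot: [0.001, 0.997, 0.081, 0.001]
wrist_force: [-11.7, 2.4, 27.0]
opening: 0.756
```

Call:
move_arm(
  rows="0 0 -0.4 0 0 0 0.4;0 0 -0.5 0 0 0 0.4;0 0 -1.5 0 0 0 0.4;0 0 -3 0 0 0 0.4;0 0 -3.5 0 0 0 0.4;0 0 -3.5 0 0 0 0.4;0 0 -3.5 0 0 0 0.4;0 0 -3 0 0 0 0.4;0 0 -1 0 0 0 0.4;0 0 0 0 0 0 0.4;0 0 0 0 0 0 0.4",
)

```text
time_s: 50.35
eef_pos: [0.5149, -0.1134, 0.3495]
eef_rot: [-0.0, 0.997, 0.08, -0.001]
wrist_force: [-0.1, 0.2, -2.0]
opening: 0.753
```

```bash
python3 m6.py .5825 -.304 .197 .119 w1; python3 plan.py .5825 -.304 .35 9.2
```

```text
tcp [ 0.5146 -0.1132  0.3487] F [-0.  -0.2 -1.8] op 0.755
shift cm (tool now): [ 3.64 19.92 -0.18] dist 20.2
turn deg: [-0.12  0.17  0.01]
yaw now 9.21 tool z [-0.003  0.002 -1.   ] pos [ 0.5146 -0.1132  0.3487]
```

View pics/st_w1.png

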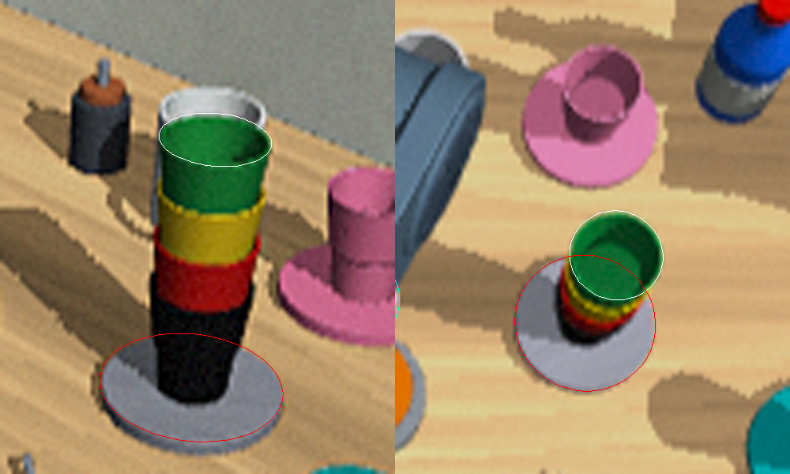

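Call:
move_arm(
  rows="0.4 2 0 0 0 0 0.4;0.7 4 0 0 0 0 0.4;0.8 4 0 0 0 0 0.4;0.8 4 0 0 0 0 0.4;0.6 3.4 0 0 0 0 0.4;0.3 2.5 0 0 0 0 0.4;0 0 0 0 0 0 0.4;0 0 0 0 0 0 0.4",
)

```text
time_s: 51.25
eef_pos: [0.5823, -0.3051, 0.349]
eef_rot: [-0.001, 0.997, 0.08, -0.001]
wrist_force: [0.1, 0.3, -1.8]
opening: 0.755
```

```bash
sed -i 's/u\[1\]-75/u[1]-90/;s/u\[1\]+45/u[1]+35/' m6.py; python3 m6.py .5825 -.304 .197 .118 w2; python3 plan.py .5825 -.304 .27 9.2
```

```text
tcp [ 0.5825 -0.3037  0.3501] F [ 0.6 -0.  -1.8] op 0.753
shift cm (tool now): [0.   0.04 8.01] dist 8.0
turn deg: [-0.08  0.06  0.03]
yaw now 9.23 tool z [-0.001  0.001 -1.   ] pos [ 0.5825 -0.3037  0.3501]
```

View pics/st_w2.png

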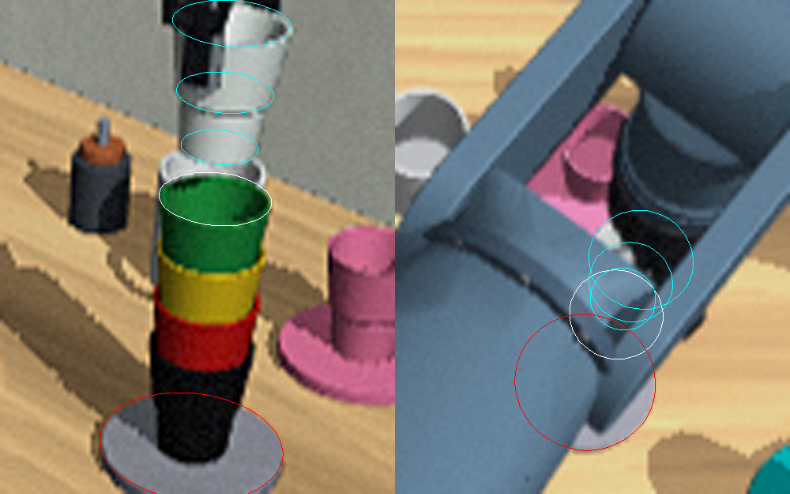

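Call:
move_arm(
  rows="0 0 1.5 0 0 0 0.4;0 0 1.5 0 0 0 0.4;0 0 0.8 0 0 0 0.4;0 0 0.8 0 0 0 0.4;0 0 0.8 0 0 0 0.4;0 0 0.7 0 0 0 0.4;0 0 0.6 0 0 0 0.4;0 0 0.4 0 0 0 0.4;0 0 0.3 0 0 0 0.4;0 0 0.2 0 0 0 0.4;0 0 0 0 0 0 0.4",
)

```text
time_s: 52.45
eef_pos: [0.5827, -0.3042, 0.2749]
eef_rot: [-0.0, 0.997, 0.08, -0.0]
wrist_force: [-0.6, -0.4, -1.5]
opening: 0.753
```

Call:
move_arm(
  rows="0 0 0.2 0 0 0 0.4;0 0 0.2 0 0 0 0.4;0 0 0.1 0 0 0 0.4;0 0 0 0 0 0 0.4",
)

```text
time_s: 52.85
eef_pos: [0.5829, -0.3044, 0.2704]
eef_rot: [0.0, 0.997, 0.08, 0.0]
wrist_force: [-0.3, -0.3, 0.0]
opening: 0.753
```

Call:
move_arm(
  rows="0 0 0.2 0 0 0 0.4;0 0 0.1 0 0 0 0.4;0 0 0 0 0 0 0.4",
)

```text
time_s: 53.15
eef_pos: [0.5837, -0.3051, 0.2702]
eef_rot: [0.002, 0.997, 0.08, 0.002]
wrist_force: [-1.2, 0.7, 11.1]
opening: 0.756
```

Call:
move_arm(
  rows="0 0 0.1 0 0 0 0.4;0 0 0 0 0 0 0.4;0 0 -0.3 0 0 0 0.4;0 0 0 0 0 0 1;0 0 0 0 0 0 1;0 0 0 0 0 0 1;0 0 0 0 0 0 1;0 0 -1 0 0 0 1;0 0 -2 0 0 0 1;0 0 -3 0 0 0 1;0 0 -3 0 0 0 1;0 0 -3 0 0 0 1;-0.4 -2 0 0 0 0 1;-0.7 -4 0 0 0 0 1;-0.8 -4 0 0 0 0 1;-0.8 -4 0 0 0 0 1;0 0 0 0 0 0 1",
)

```text
time_s: 54.85
eef_pos: [0.5326, -0.1663, 0.3902]
eef_rot: [-0.0, 0.997, 0.082, 0.0]
wrist_force: [-0.2, -0.1, 0.4]
opening: 1.003
```

```bash
python3 m6.py .5825 -.304 .232 .119 w3; python3 - <<'E'
from h import *
S=cam("side"); cv2.imwrite("pics/s9.png",S["color"]); T=cam("top"); cv2.imwrite("pics/t9.png",T["color"])
E
```

```text
tcp [ 0.5338 -0.1697  0.3902] F [ 0.5 -0.1  0.1] op 0.999
```

View pics/st_w3.png

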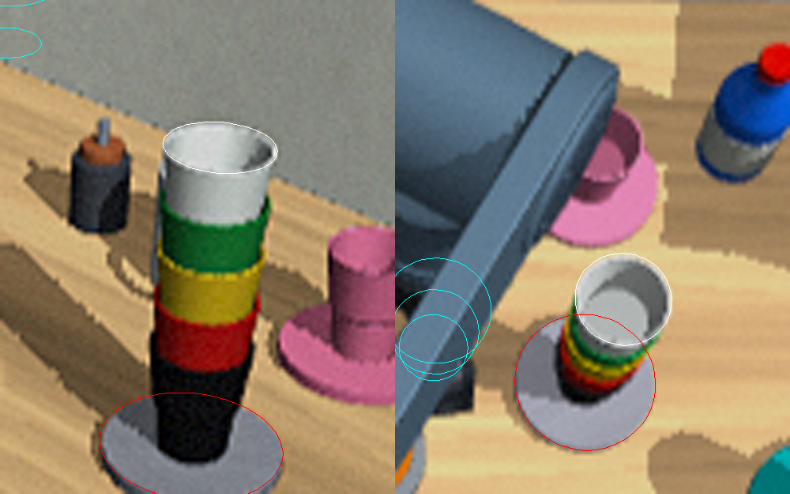

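View pics/s9.png

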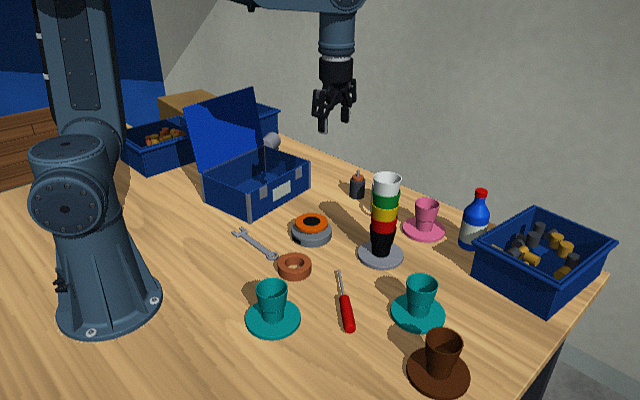

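View pics/t9.png

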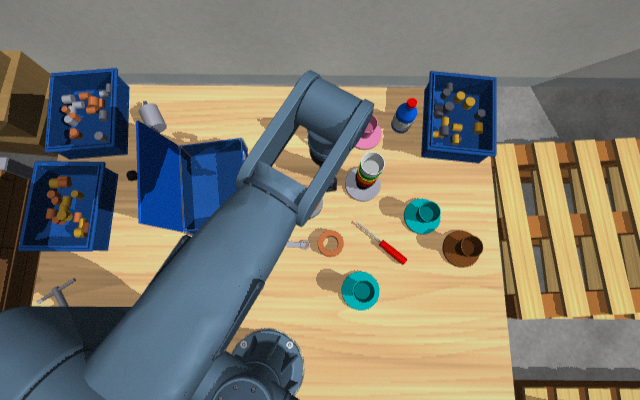

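Call:
move_arm(
  rows="0.3 -2 -1 0 0 0 1;0.5 -4 -1 0 0 0 1;0.5 -4.2 -1 0 0 0 1;0.5 -4.2 0 0 0 0 1;0.5 -4.2 0 0 0 0 1;0.5 -4.2 0 0 0 0 1;0.5 -4.2 0 0 0 0 1;0.5 -4.2 0 0 0 0 1;0.5 -4.2 0 0 0 0 1;0.5 -4.2 0 0 0 0 1;0.5 -4.2 0 0 0 0 1;0.6 -4.2 0 0 0 0 1;0.6 -4.2 0 0 0 0 1;0.6 -4.2 0 0 0 0 1;0.4 -3 0 0 0 0 1;0 0 0 -7.5 0 0 1;0 0 0 -7.5 0 0 1;0 0 0 -7.5 0 0 1;0 0 0 -7.5 0 0 1;0 0 0 0 0 0 1",
)

```text
time_s: 57.05
eef_pos: [0.5128, 0.4293, 0.4156]
eef_rot: [0.26, 0.962, 0.079, 0.019]
wrist_force: [-0.4, -0.2, -1.3]
opening: 0.996
```

```bash
python3 plan.py .5215 .3677 .306; python3 - <<'E'
from ov import *
T=cam("top");S=cam("side")
k=np.array([.5256,.341,.2596]); print(proj(T,k),proj(S,k))
crop(T,100,110,240,245,"t10",4); cv2.imwrite("pics/s10.png",S["color"][0:230,100:330])
print(ctrl.get_obs()["q"].round(2))
E
```

```text
shift cm (tool now): [-0.09 -0.14 12.61] dist 12.6
yaw now 9.3 tool z [ 0.078 -0.497 -0.864] pos [0.5128 0.4293 0.4156]
[[133.16242311 176.9319789 ]] [[212.4608575  105.61930263]]
[ 0.68  0.5   1.03 -0.47  1.86  0.44]
```

View pics/t10.png

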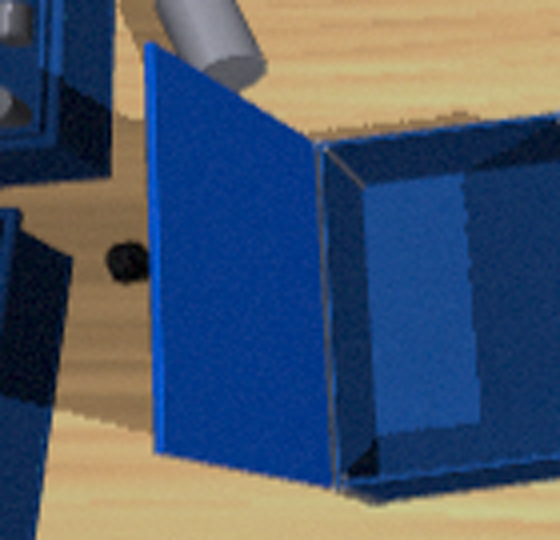

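View pics/s10.png

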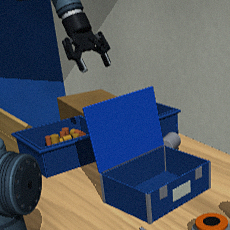

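Call:
move_arm(
  rows="0.1 -0.2 2 0 0 0 1;0 0 2.5 0 0 0 1;0 0 2.5 0 0 0 1;0 0 2 0 0 0 1;0 0 1.5 0 0 0 1;0 0 1.2 0 0 0 1;0 0 0.9 0 0 0 1;0 0 0 0 0 0 1",
)

```text
time_s: 57.95
eef_pos: [0.5235, 0.367, 0.3081]
eef_rot: [0.258, 0.963, 0.077, 0.02]
wrist_force: [-0.1, 0.6, 0.4]
opening: 0.999
```

Call:
move_arm(
  rows="0 0 0 0 0 0 0;0 0 0 0 0 0 0;0 0 0 0 0 0 0;0 0 0 0 0 0 0;0 0 0 0 0 0 0;0 0 0 0 0 0 0;0 0 0 0 0 0 0",
)

```text
time_s: 58.65
eef_pos: [0.5252, 0.3683, 0.3102]
eef_rot: [0.257, 0.963, 0.078, 0.024]
wrist_force: [7.3, 1.6, 0.4]
opening: 0.299
```

```bash
python3 -c "
from arc import rows
rows(1.75,0.875,15,.2993,0); rows(.875,0,15,.2993,0)"
```

```text
0 1.11 0.13 1.00 0 0 0;0 1.10 0.17 1.00 0 0 0;0 1.09 0.21 1.00 0 0 0;0 1.09 0.25 1.00 0 0 0;0 1.07 0.29 1.00 0 0 0;0 1.06 0.33 1.00 0 0 0;0 1.05 0.37 1.00 0 0 0;0 1.03 0.41 1.00 0 0 0;0 1.01 0.45 1.00 0 0 0;0 0.99 0.49 1.00 0 0 0;0 0.97 0.52 1.00 0 0 0;0 0.95 0.56 1.00 0 0 0;0 0.93 0.59 1.00 0 0 0;0 0.90 0.63 1.00 0 0 0;0 0.88 0.66 1.00 0 0 0
0 0.85 0.69 1.00 0 0 0;0 0.82 0.72 1.00 0 0 0;0 0.79 0.75 1.00 0 0 0;0 0.76 0.78 1.00 0 0 0;0 0.73 0.80 1.00 0 0 0;0 0.69 0.83 1.00 0 0 0;0 0.66 0.85 1.00 0 0 0;0 0.62 0.88 1.00 0 0 0;0 0.59 0.90 1.00 0 0 0;0 0.55 0.92 1.00 0 0 0;0 0.51 0.93 1.00 0 0 0;0 0.48 0.95 1.00 0 0 0;0 0.44 0.96 1.00 0 0 0;0 0.40 0.98 1.00 0 0 0;0 0.36 0.99 1.00 0 0 0
```

Call:
move_arm(
  rows="0.1 1.1 0.1 1 0 0 0;0 1.1 0.2 1 0 0 0;0 1.1 0.2 1 0 0 0;0 1.1 0.25 1 0 0 0;0 1.07 0.3 1 0 0 0;0 1.06 0.33 1 0 0 0;0 1.05 0.37 1 0 0 0;0 1.03 0.41 1 0 0 0;0 1 0.45 1 0 0 0;0 1 0.5 1 0 0 0",
)

```text
time_s: 59.65
eef_pos: [0.5415, 0.2597, 0.3265]
eef_rot: [0.173, 0.982, 0.079, 0.013]
wrist_force: [0.8, 0.4, 4.0]
opening: 0.3
```

Call:
move_arm(
  rows="0 0.97 0.52 1 0 0 0;0 0.95 0.56 1 0 0 0;0 0.93 0.59 1 0 0 0;0 0.9 0.63 1 0 0 0;0 0.88 0.66 1 0 0 0;0 0.85 0.69 1 0 0 0;0 0.82 0.72 1 0 0 0;0 0.79 0.75 1 0 0 0;0 0.76 0.78 1 0 0 0;0 0.73 0.8 1 0 0 0;0 0.69 0.83 1 0 0 0;0 0.66 0.85 1 0 0 0",
)

```text
time_s: 60.85
eef_pos: [0.5586, 0.1449, 0.269]
eef_rot: [0.069, 0.994, 0.08, 0.003]
wrist_force: [-4.7, -2.5, 2.4]
opening: 0.301
```

Call:
move_arm(
  rows="0 0.62 0.88 1 0 0 0;0 0.59 0.9 1 0 0 0;0 0.55 0.92 1 0 0 0;0 0.51 0.93 1 0 0 0;0 0.48 0.95 1 0 0 0;0 0.44 0.96 1 0 0 0;0 0.4 0.8 1 0 0 0;0 0.3 0.5 1 0 0 0;0 0 0 0 0 0 0",
)

```text
time_s: 61.75
eef_pos: [0.565, 0.1022, 0.2032]
eef_rot: [-0.001, 0.997, 0.08, -0.004]
wrist_force: [-6.9, 1.2, -0.3]
opening: 0.301
```

```bash
python3 - <<'E'
from h import *
S=cam("side"); crop(S,195,75,320,225,"s11",4); print(ctrl.get_obs()["wrist_force"])
E
```

```text
[-7.28753016  0.84631019  0.19190795]
```

View pics/s11.png

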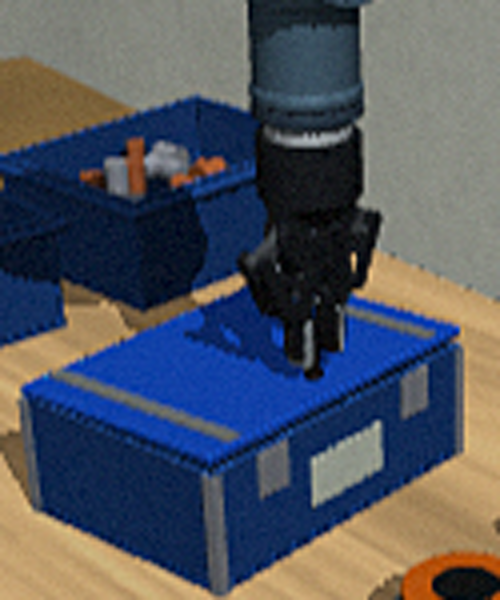

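Nearly shut (about 3 mm gap). I'll lower the remaining bit, then release.

Call:
move_arm(
  rows="0 0 0.2 0 0 0 0;0 0 0.2 0 0 0 0;0 0 0.1 0 0 0 0;0 0 0 0 0 0 0",
)

```text
time_s: 62.2
eef_pos: [0.5652, 0.1014, 0.1993]
eef_rot: [0.001, 0.997, 0.08, -0.003]
wrist_force: [-7.5, -5.0, 1.2]
opening: 0.307
```

Call:
move_arm(
  rows="0 0 0.2 0 0 0 0;0 0 0 0 0 0 0",
)

```text
time_s: 62.4
eef_pos: [0.5652, 0.1011, 0.1976]
eef_rot: [0.001, 0.997, 0.08, -0.003]
wrist_force: [-9.3, -6.9, 2.6]
opening: 0.302
```

Call:
move_arm(
  rows="0 0 0 0 0 0 1;0 0 0 0 0 0 1;0 0 0 0 0 0 1;0 0 0 0 0 0 1;0 0 0 0 0 0 1;0 0 -1 0 0 0 1;0 0 -3 0 0 0 1;0 0 -4 0 0 0 1;0 0 -4 0 0 0 1;0 -4 -2 0 0 0 1;0 -4 0 0 0 0 1;0 -4 0 0 0 0 1;0 -4 0 0 0 0 1;0 -4 0 0 0 0 1;0 -4 0 0 0 0 1;0 0 0 0 0 0 1",
)

```text
time_s: 64.0
eef_pos: [0.5273, 0.3438, 0.3398]
eef_rot: [-0.001, 0.997, 0.083, 0.0]
wrist_force: [-0.2, -0.9, -0.5]
opening: 1.001
```

```bash
sed -i 's/u\[1\]-90/u[1]-75/;s/u\[1\]+35/u[1]+45/' m6.py; python3 m6.py .5825 -.304 .232 .119 f; python3 - <<'E'
from ov import *
T=cam("top");S=cam("side"); cv2.imwrite("pics/tf.png",T["color"])
e=np.array([-.153,.988]);f=np.array([-.988,-.153]);c0=np.array([.552,.1705])
u0,v0,s=195,135,6; im=cv2.resize(S["color"][v0:225,u0:320],None,fx=s,fy=s,interpolation=cv2.INTER_CUBIC); cv2.imwrite("pics/sf.png",im)
old=cv2.imread("pics/s_case.png"); print(np.abs(im.astype(int)-old).mean())
o0=cv2.imread("pics/side0.png").astype(int); d=np.abs(S["color"].astype(int)-o0).max(2)>40
n,l,st,ce=cv2.connectedComponentsWithStats(d.astype(np.uint8)); print([(a[:4].tolist()) for a in st[1:] if a[4]>15])
E
```

```text
tcp [0.5286 0.3403 0.3395] F [ 0.1 -1.2 -0.6] op 0.999
3.490314403292181
[[67, 0, 6, 6], [148, 0, 85, 104], [38, 10, 11, 10], [89, 50, 7, 5], [75, 60, 31, 64], [0, 70, 39, 83], [193, 112, 20, 11], [180, 130, 6, 6], [80, 148, 47, 51], [75, 161, 13, 11], [122, 160, 19, 63], [81, 164, 10, 13], [101, 167, 11, 33], [116, 167, 3, 14], [32, 171, 11, 18], [373, 171, 22, 18], [95, 175, 8, 24], [371, 175, 31, 59], [0, 180, 54, 66], [71, 200, 33, 24], [319, 201, 46, 32]]
```

View pics/st_f.png

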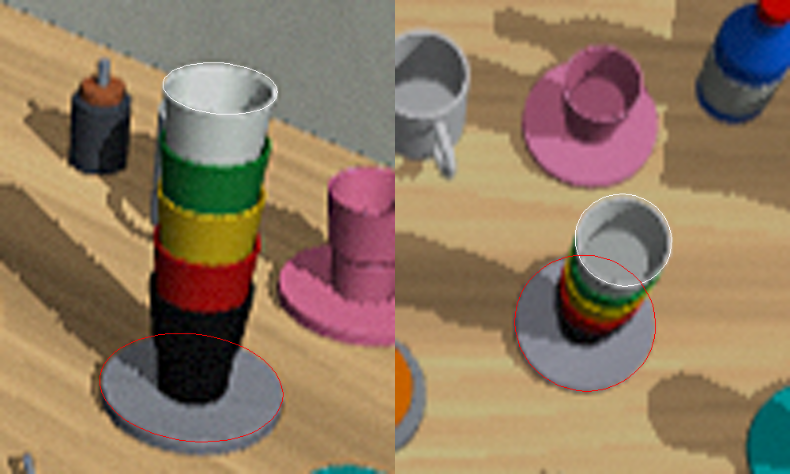

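View pics/sf.png

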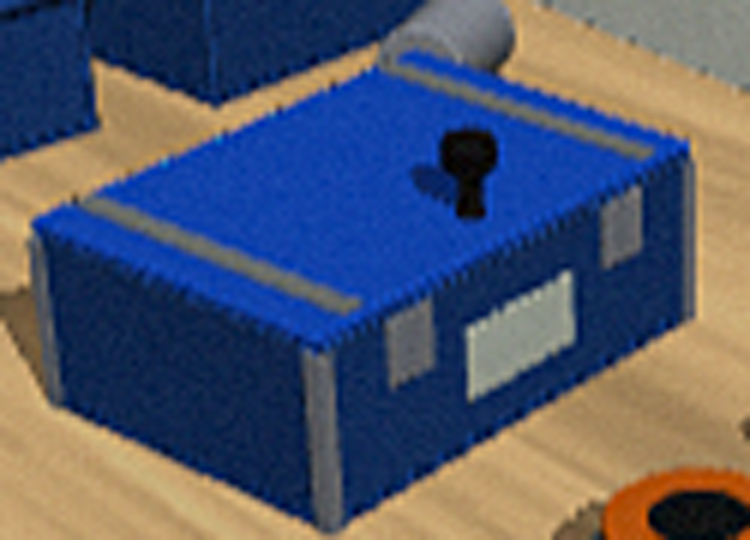

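View pics/tf.png

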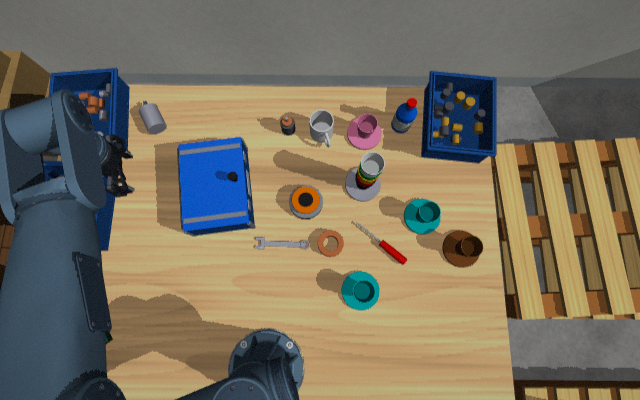

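```bash
python3 -c "
from bench import ctrl
print(ctrl.hand_in(), ctrl.get_obs()['wrist_force'])"
```

```text
the job is handed in; nothing more can be done
the job is handed in; nothing more can be done
```

The job is done and handed in at about 64 s of the 210 s. All four cups were present. I opened the case fully, and the lid stayed open by itself.

- **Booking in:** I took red, yellow, green and white in that order. Each was pressed upright onto the tally plate to its stop, at 27–47 N when the plate needs only 12 N. Each was then nested before I took the next. I judged the plate fully down from the force and the arm stopping; I did not photograph it while pressed.
- **Stack:** In the last pictures from both cameras the stack is straight and each cup fully home. The top rim matches the expected 232 mm height.
- **Stand:** I checked it before each nesting and it had not moved.
- **Case:** The lid looks the same as in the first picture. While shutting it, the knob may have slipped slightly in the grip over the last few millimetres.
- **Bench:** The tally plate is empty. Comparing the side pictures before and after, only the stack, the arm and shadows changed, so the other things are where they were.
- **Robot:** The arm was clear of everything at hand-in, with a wrist force of about 1 N.

No final check failed. The automatic outline fit of the held cups was poor because the fingers hid part of them, so I used picture overlays and force readings instead.

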